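# Shut and latch the gate of the wood-blank bin

### The arm

A 6-joint arm with a two-finger parallel gripper is mounted at the origin on the work surface. World frame = base frame: x ahead of the robot, y to its left, z up, the work surface at z = 0. Lengths are in mm, angles in rad, forces in N, time in s.
With the tool pointing down it reaches from about 350 to 975 mm from the base axis. Payload 7.1 kg.
Tool frame: the origin (TCP) lies at the very end of the fingers, on their centre line; the grasp point (between the pads) lies 19 mm behind it; y points along the fingers, x is the direction in which the jaws open and shut, and the axes are right-handed (so a half turn about y gives the same grasp; the last joint's range is limited). The gripper opens to 88 mm and grips with 3 to 60 N. Pads are 20 mm wide; open, the fingers measure 115 mm over their backs; the gripper's body (75 mm by 178 mm) begins 61 mm behind the grasp point.
Start: joints at [1.2, 0.423, 1.63, -0, 1.089, -0.019], TCP at [215.335, 586.716, 222.675] pointing down, gripper open.
Joint ranges: [-3, 3], [-0.9, 2.11], [0.09, 2.58], [-1.31, 4.45], [0.11, 2.69], [-2.54, 2.54]. Speed limits (rad/s): [2.39, 2.39, 3.01, 3.14, 3.14, 3.14].

### API

Orientations are given as a rotation vector (axis times angle).
In Python, from workcell import ctrl gives the robot as it stands. The module is installed in compiled form; this text tells all that it offers.
- The arm moves only by the tool jog_arm, never from a script. Its argument "steps" is a list of rows, each an object with "turn": the turn, a rotation vector about the world's x, y, z scaled (see below), a list of three; "dp": the shift along the world's x, y, z scaled (see below), a list of three; "claw": the opening, from 0 (shut) to 1 (fully open). In form: [{"turn": [wx, wy, wz], "dp": [x, y, z], "claw": claw}, ...]. A call has 1 to 12 rows; each row is the pose to reach, as a shift and turn from the pose measured when the call began, turning the shorter way round; what a row does not reach only later rows make up. The controller multiplies each number of a shift by 80 mm and each number of a turn by pi rad. A row lasts 1/12 s, in which the tool goes at most 41.7 mm and 7.16 degrees, less where a joint would pass 70% of its speed; a pose out of reach is approached as far as the arm can. A call with a number of a shift or a turn outside -1 to 1 is refused whole. A call with a gripper value outside its range is refused whole. The fingers move at their own pace and stop on an object; the grip force is fixed at half the most. Time passes only in rows, so rows that repeat a pose let the fingers close. It gives the time, the measured TCP pose, the force and the opening at its end, in the units of the state.
- ctrl.get_obs(): the state, without advancing time (a new reading comes with each control period).
- ctrl.get_image(name): name is "scene" or "top" or "wrist"; returns a dict with "img" (420x560x3 uint8, red, green, blue), "range_z" (420x560 float32, mm along the optical axis (not along the pixel's ray), 0 where there is no reading), "fovy" (degrees; the focal length in pixels is half the picture's height over the tangent of half this angle, whatever the lens; pixels are square), "cx", "cy" (the principal point, pixels), "dist_coeffs" ([k1, k2, p1, p2, k3] as OpenCV has them; the pictures are not rectified), "camera_from_world" (4x4, takes a point from world to camera coordinates); the wrist camera has in their place "hand_eye" (4x4, takes a point from camera to tool coordinates, whose origin is the TCP and whose axes are the tool frame's). Camera axes: x right, y down, z forward; pixel columns grow to the right and rows downward; lengths in mm; the calibration is good to about 2 mm. A picture is of the moment at which its call begins: read the wrist's pose just before it.
- ctrl.close_job(): hands the job in, once; it reports no verdict.
The state is a dict: "t": time; "qpos": joint angles; "qvel": joint speeds; "joint_torque": joint torques, N m; "ee_pos": TCP position; "orientation": TCP orientation; "ft_force": force on the tool from outside, world axes, zero at the start; "moment": the same for the moment, N m; "width": finger opening in mm.
Only numpy, scipy, OpenCV 4.12 (cv2) and the standard library are available. Lean on these libraries where they do the work, as an engineer would, in place of code of your own. Each camera call takes 0.05 s, during which the arm holds its last target.

### The job

Shut the little gate of the plywood bin and latch it: lift the latch bar by its wooden knob, swing the gate in with the bar raised until the bar has passed over the lip of its catch, and let the bar down fully into the notch, then let go. Feel your way at the catch and go gently, do not ram or force it, and leave everything else on the bench and in the bin where it is.

Things in the scene. Friction and masses are not known exactly. Their poses are not given: they have to be found in the camera images.
- bin: Open-topped plywood bin screwed to the bench, 200 mm deep (x), 256 mm wide (y), walls 80 to 90 mm high. Origin under the centre of its floor; its x axis points to its back, z up. Its open front (-x side) is closed by the gate.
- hinge (a point): Point on the gate's vertical hinge axis, in the bin frame at x -100, y +110, z 105 mm (height of the latch pivot). The hinge is at the left (+y) end of the bin's front.
- gate (a joint): Angle of the wooden gate (205 mm wide, 16 mm thick, top 115 mm above the bench) about the hinge. 0: square across the bin's front, running from the hinge along the bin's -y. Grows as the free end swings out towards the bin's -x; 0.3 to 0.6 rad at the start, least -0.11 (a little into the bin). Moves easily (under 2 N at the knob) and stays where left.
- pivot (a point): Centre of the latch bar's pivot pin, which is square to the gate: 70 mm from the hinge axis along the gate, 15 mm in front of the gate's middle plane (outside of the bin), 105 mm above the bench.
- latch (a joint): Angle of the latch bar about its pivot. 0: level, lower edge 94 mm above the bench, as when seated on the notch floor. Grows as the knob and free end are lifted, to 0.30 rad at most. It falls by its own weight (2 to 3 N to lift at the knob) and hangs on a stop pin at -0.04 when nothing else bears it, as with the gate open or in front of the lip.
- bar_end (a point): Free end of the latch bar, a flat steel bar 8 mm thick, 22 mm high, 210 mm long on the gate's front face. This end lies 260 mm from the hinge axis along the gate, past the gate's edge, so that the bar crosses the catch. The point is at mid height of the bar.
- knob (a point): Middle of the upright round wooden knob on the latch bar, 26 mm in diameter, 45 mm high (130 to 175 mm above the bench with the bar level) on a 14 mm stem. 110 mm from the pivot along the bar, 47.5 mm above it; 180 mm from the hinge axis along the gate. Take it from above, e.g. one finger before and one behind the gate; it can turn and tilt between the fingers.
- catch_post: Wooden post (84 x 24 x 84 mm) outside the bin's right wall at the front; origin under its centre, axes as the bin's. On it is the steel catch, 22 mm wide along y: from the front (-x) a 10 mm lip (square, no ramp, top 112 mm above the bench), a 12 mm wide notch for the 8 mm bar, a 10 mm upright back plate (top 149 mm) that stops the raised bar. It bears 15 N at most.
- catch_mid (a point): Nominal middle of the notch floor, 94 mm above the bench, 240 mm from the hinge axis (bin frame x -115, y -130). The catch is clamped in a slot: the real notch lies up to 16 mm before or behind this point along the bin's x, and this is NOT measured: find it by feel or eye. With the bar held at 0.15 to 0.30 rad it clears the lip and meets the back plate.
- cone_a: Pine cone standing on the bench in front and to the right of the bin, 72 mm across, 78 mm high; origin under its centre. To be left alone.
- cone_b: Smaller pine cone standing on the bench to the left of the bin, 62 mm across, 66 mm high; origin under its centre. To be left alone.
- jar: Closed amber glass jar, 68 mm in diameter, 85 mm high, standing to the right of the catch post; origin under its centre. To be left alone.
- blank_a: Dark wood cylinder standing in the bin, 42 mm in diameter, 75 mm high; origin under its centre. To be left alone.
- blank_b: Light turned wood piece standing in the bin, 48 mm in diameter, 70 mm high; origin under its centre. To be left alone.

How it is judged (in metres and radians):
On the way:
1. the bar is lifted while the gate still stands open in front of the catch (value of joint latch above 0.09 rad and value of joint gate above 0.01 rad), for 0.1 s.
At the end, for the whole second after the job is handed in: The gate is shut (joint gate within 0.09 rad of 0) with the latch bar fully down on the floor of the catch's notch (joint latch between -0.02 and 0.02 rad: neither up on the lip nor hanging on its stop pin), at rest and released (value of joint latch between -0.02 and 0.02 rad and value of joint gate between -0.09 and 0.09 rad and velocity of joint gate between -0.05 and 0.05 rad/s); the robot touches nothing.
It fails at once if the catch or its post is pushed with more than 15 N (contact force between catch_post and anything else above 15 N).
It fails at once if a bystander (cone, jar or a piece in the bin) is moved more than 30 mm (distance of any of cone_a, cone_b, jar, blank_a, blank_b from where it was at the start of the episode above 0.03 m).
It also fails if it takes over 51 s, if anything falls off the work surface, if the arm or the gripper's body presses on something with over 40 N, if the wrist force passes 120 N, or if a joint passes its speed limit or range.

## Working session

There is one attempt and no reset: what is moved stays moved. The work goes in short steps, Python scripts to look and compute and a tool call to move; the robot and the scene stay as the last step left them, time stands still between calls to the robot, and variables do not carry over. Pictures are saved under pics/ and viewed, and the job is handed in when it is done.

Besides the shell and the picture viewer there is one more tool, called after "Emit:" as name([rows], argument=value, ...), one row to a line, values as JSON. jog_arm: Moves the arm, as the interface text tells. Its arguments: {"type":"object","properties":{"steps":{"type":"array","items":{"type":"object","properties":{"turn":{"type":"array","items":{"type":"number"}},"dp":{"type":"array","items":{"type":"number"}},"claw":{"type":"number"}}}}},"required":["steps"]}

```bash
ls; mkdir -p pics; cat > h.py <<'E'
import numpy as np, cv2, pickle
from workcell import ctrl
def grab(n,fn):
    o=ctrl.get_obs(); d=ctrl.get_image(n); d['obs']=o
    pickle.dump(d,open(f'pics/{fn}.pkl','wb')); cv2.imwrite(f'pics/{fn}.png',d['img'][:,:,::-1]); return d
def load(fn): return pickle.load(open(f'pics/{fn}.pkl','rb'))
def K(d):
    f=d['img'].shape[0]/2/np.tan(np.radians(d['fovy'])/2); return np.array([[f,0,d['cx']],[0,f,d['cy']],[0,0,1.]])
def wfc(d):
    if 'camera_from_world' in d: return np.linalg.inv(np.array(d['camera_from_world']))
    T=np.eye(4); T[:3,:3]=cv2.Rodrigues(np.array(d['obs']['orientation'],float))[0]; T[:3,3]=d['obs']['ee_pos']; return T@np.array(d['hand_eye'])
def ray(d,u,v):
    p=cv2.undistortPoints(np.array([[[u,v]]],float),K(d),np.array(d['dist_coeffs'],float))[0,0]; return np.array([p[0],p[1],1])
def depthpt(d,u,v):
    z=d['range_z'][int(round(v)),int(round(u))]; return (wfc(d)@np.append(ray(d,u,v)*z,1))[:3]
def atz(d,u,v,z):
    T=wfc(d); r=T[:3,:3]@ray(d,u,v); c=T[:3,3]; return c+r*(z-c[2])/r[2]
def proj(d,P):
    T=np.linalg.inv(wfc(d)); q,_=cv2.projectPoints(np.array(P,float).reshape(-1,1,3),cv2.Rodrigues(T[:3,:3])[0],T[:3,3],K(d),np.array(d['dist_coeffs'],float)); return q[:,0]
def cloud(d):
    H,W=d['range_z'].shape; u,v=np.meshgrid(np.arange(W),np.arange(H))
    p=cv2.undistortPoints(np.stack([u,v],-1).reshape(-1,1,2).astype(float),K(d),np.array(d['dist_coeffs'],float))[:,0]
    z=d['range_z'].reshape(-1,1); P=np.hstack([p*z,z,np.ones_like(z)]); return (P@wfc(d).T)[:,:3].reshape(H,W,3)
def crop(fn,x0,y0,x1,y1,s,out):
    d=cv2.imread(f'pics/{fn}.png')[y0:y1,x0:x1]; cv2.imwrite(f'pics/{out}.png',cv2.resize(d,None,fx=s,fy=s,interpolation=cv2.INTER_CUBIC))
E
python3 - <<'E'
from h import *
np.set_printoptions(precision=3,suppress=True)
print(ctrl.get_obs())
for n in ['scene','top','wrist']:
    d=grab(n,n+'0'); print(n,wfc(d),d['fovy'],d['dist_coeffs'])
E
```

```text
pics
{'t': 0.0, 'qpos': array([ 1.2  ,  0.424,  1.631,  0.   ,  1.089, -0.019]), 'qvel': array([-0.003, -0.001,  0.   ,  0.002,  0.   , -0.   ]), 'joint_torque': array([ -0.002, -54.463, -27.366,   0.064,   0.023,  -0.   ]), 'ee_pos': array([215.116, 586.245, 221.922]), 'orientation': array([-1.356, -0.945,  0.947]), 'ft_force': array([-0.106, -0.642, -0.321]), 'moment': array([-0.035, -0.086,  0.029]), 'width': 88.04105355403026}
scene [[  -0.637    0.493   -0.592 1090.515]
 [   0.77     0.386   -0.507  412.598]
 [  -0.021   -0.78    -0.626  609.345]
 [   0.       0.       0.       1.   ]] 54.210232211950746 [-0.086  0.     0.     0.     0.   ]
top [[   0.011   -0.985    0.171  421.85 ]
 [  -1.      -0.01     0.009    6.056]
 [  -0.007   -0.171   -0.985 1113.297]
 [   0.       0.       0.       1.   ]] 45.96107916959251 [0.023 0.    0.    0.    0.   ]
wrist [[  0.344   0.905   0.248 144.845]
 [  0.939  -0.332  -0.091 611.001]
 [ -0.      0.265  -0.964 383.465]
 [  0.      0.      0.      1.   ]] 71.39589413094824 [-0.024  0.     0.     0.     0.   ]
```

View pics/scene0.png

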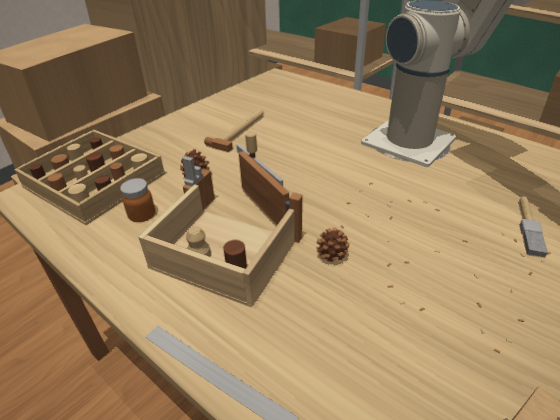

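View pics/top0.png

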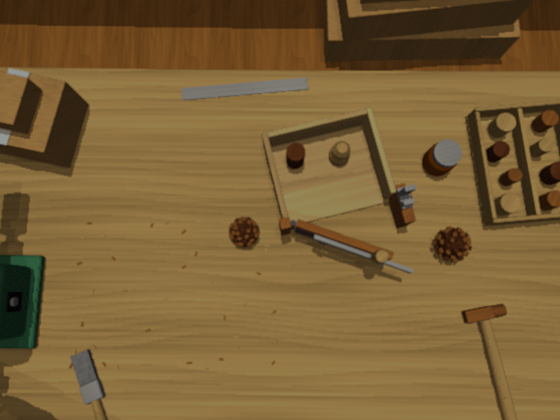

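The top view shows the bin, with the gate post near (287,225), the knob near (383,257), the bar end near (412,271) and the catch near (405,195). Next I'll enlarge it.

```bash
python3 - <<'E'
from h import *
crop('top0',260,100,440,280,4.3,'top0c'); crop('scene0',170,120,310,270,5,'scene0c')
E
```

```text
(no output)
```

View pics/top0c.png

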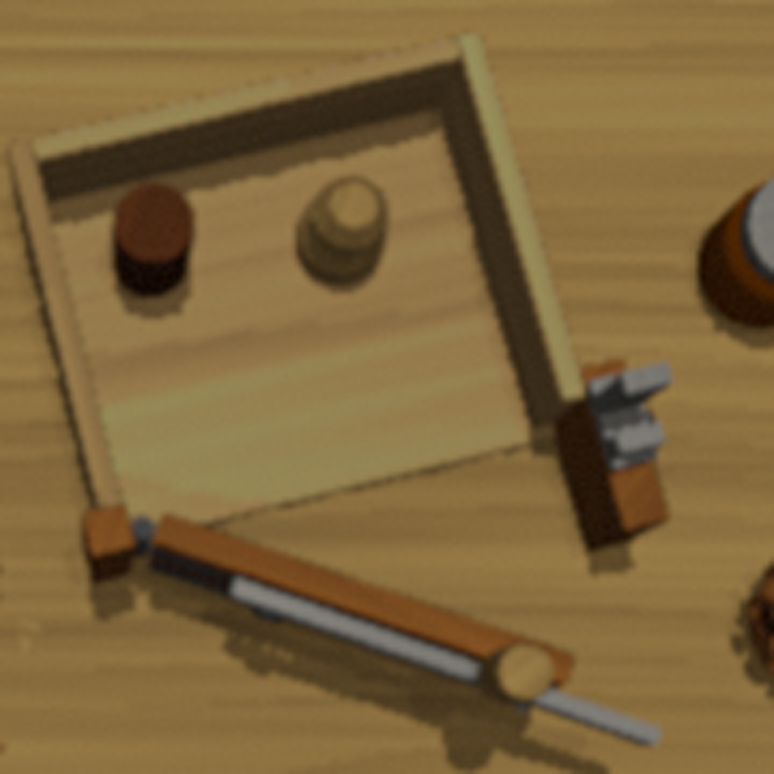

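View pics/scene0c.png

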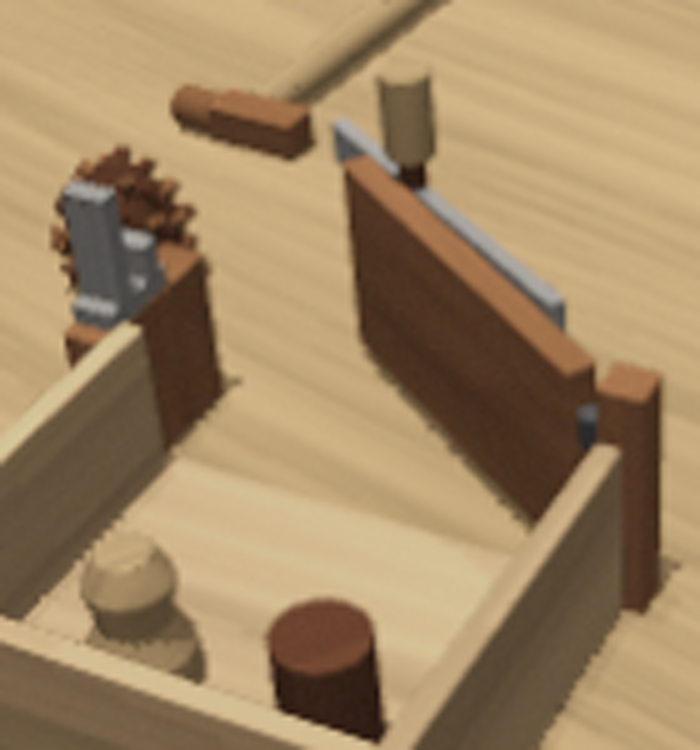

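```bash
python3 - <<'E'
from h import *
np.set_printoptions(precision=1,suppress=True)
d=load('top0'); c=lambda x,y:(260+x/4.3,100+y/4.3)
for n,(x,y) in dict(pin=(143,533),post=(107,530),knob=(523,672),barend=(648,735),barA=(240,590),barB=(470,668),gA=(172,524),gB=(565,660),plateL=(612,388),plateR=(660,372),plateM=(635,382),lipL=(622,442),lipR=(655,433),post_fr=(640,495),postback=(605,372),BL=(20,150),BR=(470,42),FR=(572,390),FL=(112,500)).items():
    print(n,depthpt(d,*c(x,y)))
P=cloud(d)
def sel(u0,u1,v0,v1,z0,z1):
    q=P[v0:v1,u0:u1].reshape(-1,3); return q[(q[:,2]>z0)&(q[:,2]<z1)]
k=sel(365,400,240,275,155,185); print('knob top',len(k),k.mean(0),k.min(0),k.max(0))
q=sel(290,400,215,265,110,120); 
print('gate top',len(q),q.mean(0)); vx,vy,x0,y0=cv2.fitLine(q[:,:2].astype(np.float32),cv2.DIST_HUBER,0,.01,.01).ravel(); print(vx,vy,x0,y0,'ang',np.arctan2(vy,vx))
# catch
q=sel(392,420,180,225,95,160)
print(q[np.argsort(-q[:,2])])
E
```

```text
pin [562.4 -16.4  97.5]
post [560.9   1.  117.6]
knob [ 492.4 -182.8  169.2]
barend [ 468.3 -252.1  109.5]
barA [533.3 -61.8 115.8]
barB [ 498.1 -169.1  114.6]
gA [564.4 -29.8 114.9]
gB [ 502.  -212.5  118.8]
plateL [ 630.3 -237.1  123.7]
plateR [ 632.  -252.3  152.3]
plateM [ 628.3 -242.   147.2]
lipL [ 606.9 -244.4  110. ]
lipR [ 611.1 -259.7  112.1]
post_fr [ 585.9 -259.3   82.1]
postback [ 644.3 -241.    95.1]
BL [755.7  46.1  91.1]
BR [ 816.1 -180.3   86. ]
FR [ 636.7 -226.4   87.9]
FL [580.   -1.5  86.6]
knob top 159 [ 493.8 -181.8  168.7] [ 481.7 -195.3  155.2] [ 506.5 -170.3  173.8]
gate top 1014 [ 529.4 -113.4  114.7]
0.3263249 0.94525766 532.2964 -108.23314 ang 1.2383833
[[ 631.  -251.3  152.2]
 [ 629.1 -241.6  151.6]
 [ 637.3 -253.7  151.3]
 [ 637.4 -249.9  151. ]
 [ 631.2 -235.9  150.8]
 [ 635.4 -249.9  150.7]
 [ 631.3 -243.8  150.7]
 [ 635.3 -242.   150.6]
 [ 625.2 -239.7  150.5]
 [ 627.3 -243.8  150.4]
 [ 633.4 -242.   150.3]
 [ 629.4 -247.9  150.1]
 [ 627.3 -236.   149.9]
 [ 627.5 -249.9  149.7]
 [ 627.5 -245.9  149.7]
 [ 627.4 -238.1  149.6]
 [ 633.5 -238.3  149.6]
 [
[... 4338 characters left out ...]
.8]
 [ 627.7 -236.3   97.7]
 [ 621.6 -252.9   97.1]
 [ 619.5 -244.6   96.9]
 [ 625.8 -242.7   96.9]
 [ 628.  -251.1   96.8]
 [ 626.  -255.2   96.7]
 [ 636.5 -236.9   96.5]
 [ 626.  -253.2   96.4]
 [ 625.9 -244.9   96.4]
 [ 604.8 -242.2   96.1]
 [ 600.6 -246.3   96.1]
 [ 621.9 -259.4   96. ]
 [ 626.1 -257.5   96. ]
 [ 624.  -259.5   96. ]
 [ 621.8 -244.9   95.9]
 [ 623.9 -242.9   95.7]
 [ 617.6 -246.9   95.7]
 [ 602.8 -244.4   95.6]
 [ 624.1 -257.5   95.6]
 [ 602.8 -248.5   95.5]
 [ 602.9 -250.6   95.5]
 [ 638.9 -239.3   95.4]
 [ 641.  -233.1   95.4]
 [ 623.9 -236.8   95.4]
 [ 619.9 -259.5   95.2]
 [ 605.1 -252.8   95.1]
 [ 621.9 -240.9   95.1]
 [ 624.2 -261.8   95.1]
 [ 605.1 -254.9   95. ]]
```

```bash
cat >> h.py <<'E'
def Rv(r): return cv2.Rodrigues(np.array(r,float))[0]
def geo(H,yaw,th,a):
    X=np.array([np.cos(yaw),np.sin(yaw)]);Y=np.array([-X[1],X[0]])
    u=-np.cos(th)*Y-np.sin(th)*X; f=-np.cos(th)*X+np.sin(th)*Y
    H=np.array(H,float)
    def pt(l,h): # along bar from pivot, height
        r=70+l*np.cos(a)-h*np.sin(a); return np.append(H+r*u+15*f,105+l*np.sin(a)+h*np.cos(a))
    return dict(u=u,f=f,X=X,Y=Y,pivot=pt(0,0),knob=pt(110,47.5),knobtop=pt(110,70),end=pt(190,0),
      gA=np.append(H+5*u,115),gB=np.append(H+205*u,115))
E
python3 - <<'E'
from h import *
np.set_printoptions(precision=3,suppress=True)
o=ctrl.get_obs(); R=Rv(o['orientation']); print(R)
g=geo((564.5,-17),.255,.587,-.04); print(g)
d=load('top0')
q=proj(d,[g['pivot'],g['knobtop'],g['end'],g['gA'],g['gB'],[564.5,-17,97.5]]); print((q-[260,100])*4.3)
for s in (1,-1):
    t=np.append(s*g['f'],0); Rt=np.column_stack([t,[0,0,-1],np.cross(t,[0,0,-1])])
    r=cv2.Rodrigues(Rt@R.T)[0].ravel(); print(s,r,r/np.pi)
E
```

```text
[[ 0.345 -0.    -0.939]
 [ 0.939 -0.001  0.345]
 [-0.001 -1.     0.   ]]
{'u': array([-0.326, -0.945]), 'f': array([-0.945,  0.326]), 'X': array([0.968, 0.252]), 'Y': array([-0.252,  0.968]), 'pivot': array([527.504, -78.288, 105.   ]), 'knob': array([ 491.06 , -183.994,  148.063]), 'knobtop': array([ 490.767, -184.845,  170.545]), 'end': array([ 465.626, -257.769,   97.402]), 'gA': array([562.87 , -21.727, 115.   ]), 'gB': array([ 497.683, -210.805,  115.   ])}
[[273.268 605.094]
 [528.351 675.575]
 [653.801 741.941]
 [155.018 527.063]
 [559.865 669.813]
 [144.173 528.684]]
1 [0.001 0.001 1.591] [0.    0.    0.506]
-1 [ 0.001 -0.001 -1.551] [ 0.    -0.    -0.494]
```

Emit:
jog_arm([
  {"turn":[0,0,-0.025],"dp":[0.17,-0.48,0.05],"claw":1},
  {"turn":[0,0,-0.05],"dp":[0.345,-0.96,0.1],"claw":1},
  {"turn":[0,0,-0.05],"dp":[0.345,-0.96,0.1],"claw":1},
])

```text
t: 0.4
ee_pos: [243.5, 504.0, 229.6]
orientation: [-1.414, -0.82, 0.826]
ft_force: [-0.1, 0.5, -0.0]
width: 88.0
```

Emit:
jog_arm([
  {"turn":[0,0,-0.025],"dp":[0.17,-0.48,0.0],"claw":1},
  {"turn":[0,0,-0.05],"dp":[0.345,-0.96,0],"claw":1},
  {"turn":[0,0,-0.05],"dp":[0.345,-0.96,0],"claw":1},
])

```text
t: 0.65
ee_pos: [271.3, 422.0, 228.8]
orientation: [-1.463, -0.693, 0.704]
ft_force: [-0.1, 0.6, -0.4]
width: 87.5
```

Emit:
jog_arm([
  {"turn":[0,0,-0.025],"dp":[0.17,-0.48,0.0],"claw":1},
  {"turn":[0,0,-0.05],"dp":[0.345,-0.96,0],"claw":1},
  {"turn":[0,0,-0.05],"dp":[0.345,-0.96,0],"claw":1},
])

```text
t: 0.9
ee_pos: [299.3, 340.6, 228.4]
orientation: [-1.503, -0.565, 0.58]
ft_force: [-0.0, -1.6, -0.2]
width: 87.6
```

Emit:
jog_arm([
  {"turn":[0,0,-0.025],"dp":[0.17,-0.48,0.0],"claw":1},
  {"turn":[0,0,-0.05],"dp":[0.345,-0.96,0],"claw":1},
  {"turn":[0,0,-0.05],"dp":[0.345,-0.96,0],"claw":1},
])

```text
t: 1.15
ee_pos: [327.6, 259.7, 228.1]
orientation: [-1.534, -0.436, 0.455]
ft_force: [-0.2, -0.1, -0.7]
width: 87.9
```

Emit:
jog_arm([
  {"turn":[0,0,-0.025],"dp":[0.17,-0.48,0.0],"claw":1},
  {"turn":[0,0,-0.05],"dp":[0.345,-0.96,0],"claw":1},
  {"turn":[0,0,-0.05],"dp":[0.345,-0.96,0],"claw":1},
])

```text
t: 1.4
ee_pos: [356.7, 179.2, 228.2]
orientation: [-1.557, -0.308, 0.327]
ft_force: [-0.4, 0.3, 0.2]
width: 87.7
```

Emit:
jog_arm([
  {"turn":[0,0,-0.025],"dp":[0.17,-0.48,0.0],"claw":1},
  {"turn":[0,0,-0.05],"dp":[0.345,-0.96,0],"claw":1},
  {"turn":[0,0,-0.05],"dp":[0.345,-0.96,0],"claw":1},
])

```text
t: 1.65
ee_pos: [386.5, 98.9, 228.5]
orientation: [-1.572, -0.18, 0.198]
ft_force: [-0.4, -0.6, -0.5]
width: 87.8
```

Emit:
jog_arm([
  {"turn":[0,0,-0.025],"dp":[0.16,-0.44,0.0],"claw":1},
  {"turn":[0,0,-0.05],"dp":[0.325,-0.88,0],"claw":1},
  {"turn":[0,0,-0.05],"dp":[0.325,-0.88,0],"claw":1},
])

```text
t: 1.9
ee_pos: [415.2, 25.4, 229.0]
orientation: [-1.58, -0.054, 0.068]
ft_force: [-0.2, 0.6, 0.2]
width: 87.9
```

Emit:
jog_arm([
  {"turn":[0,0,-0.025],"dp":[0.16,-0.44,0.0],"claw":1},
  {"turn":[0,0,-0.05],"dp":[0.325,-0.88,0],"claw":1},
  {"turn":[0,0,-0.05],"dp":[0.325,-0.88,0],"claw":1},
])

```text
t: 2.15
ee_pos: [444.3, -47.8, 229.5]
orientation: [-1.58, 0.072, -0.06]
ft_force: [-0.1, 0.3, 0.3]
width: 87.7
```

Emit:
jog_arm([
  {"turn":[0,0,-0.025],"dp":[0.16,-0.44,0.0],"claw":1},
  {"turn":[0,0,-0.05],"dp":[0.325,-0.88,0],"claw":1},
  {"turn":[0,0,-0.05],"dp":[0.325,-0.88,0],"claw":1},
  {"turn":[0,0,-0.05],"dp":[0.325,-0.88,0],"claw":1},
  {"turn":[0,0,-0.05],"dp":[0.325,-0.88,0],"claw":1},
])

```text
t: 2.57
ee_pos: [470.0, -116.8, 229.1]
orientation: [-1.571, 0.195, -0.18]
ft_force: [1.0, -0.1, 0.0]
width: 87.8
```

```bash
python3 - <<'E'
from h import *
np.set_printoptions(precision=3,suppress=True)
d=grab('wrist','w1'); o=d['obs']; print(o['ee_pos'],o['qpos'])
R=Rv(o['orientation']); g=geo((564.5,-17),.255,.587,-.04); t=np.append(-g['f'],0); Rt=np.column_stack([t,[0,0,-1],np.cross(t,[0,0,-1])])
print('turn',cv2.Rodrigues(Rt@R.T)[0].ravel()/np.pi,'dp',(g['knob']-o['ee_pos'])/80)
E
```

```text
[ 470.03  -116.793  229.06 ] [-0.262  0.211  1.923 -0.011  1.016 -0.017]
turn [ 0.002 -0.003 -0.03 ] dp [ 0.263 -0.84  -1.012]
```

View pics/w1.png

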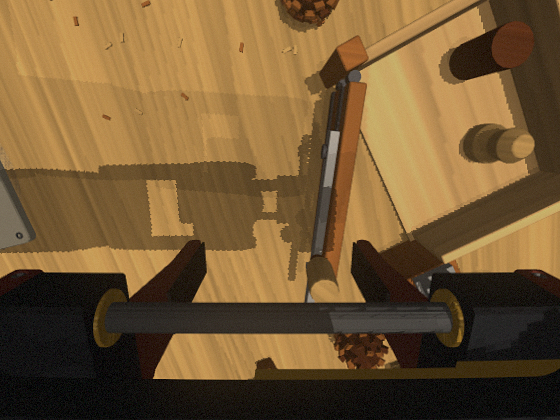

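The wrist view shows the knob at about (322,285), the hinge pin at (355,75) and the catch near (440,275), partly hidden by the right finger. I'll move over the knob now.

Emit:
jog_arm([
  {"turn":[0,0,-0.015],"dp":[0.13,-0.42,0.0],"claw":1},
  {"turn":[0,0,-0.03],"dp":[0.26,-0.84,0],"claw":1},
  {"turn":[0,0,-0.03],"dp":[0.26,-0.84,0],"claw":1},
  {"turn":[0,0,-0.03],"dp":[0.26,-0.84,0],"claw":1},
  {"turn":[0,0,-0.03],"dp":[0.26,-0.84,0],"claw":1},
])

```text
t: 3.03
ee_pos: [490.1, -182.2, 228.8]
orientation: [-1.563, 0.268, -0.251]
ft_force: [-0.4, 0.7, 0.3]
width: 87.5
```

```bash
python3 - <<'E'
from h import *
np.set_printoptions(precision=3,suppress=True)
d=grab('wrist','w2'); o=d['obs']; print(o['ee_pos'],o['qpos'])
R=Rv(o['orientation']); g=geo((564.5,-17),.255,.587,-.04); t=np.append(-g['f'],0); Rt=np.column_stack([t,[0,0,-1],np.cross(t,[0,0,-1])])
print('turn',cv2.Rodrigues(Rt@R.T)[0].ravel()/np.pi,'dp',(g['knob']-o['ee_pos'])/80)
print(proj(d,[g['knobtop'],g['pivot'],g['end'],g['gA'],g['gB'],g['knob'],[620.6,-249.2,94]]))
grab('top','top2'); grab('scene','s2'); crop('top2',330,150,440,280,6,'top2c')
E
```

```text
[ 490.057 -182.196  228.835] [-0.373  0.27   1.843 -0.011  1.037 -0.037]
turn [ 0.002 -0.004 -0.   ] dp [ 0.013 -0.022 -1.01 ]
[[283.624 228.155]
 [283.867  86.691]
 [282.654 272.779]
 [302.801   0.226]
 [298.134 231.324]
 [283.433 218.726]
 [418.319 221.835]]
```

View pics/w2.png

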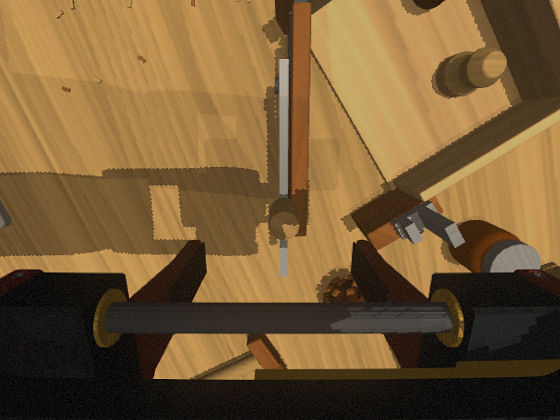

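View pics/s2.png

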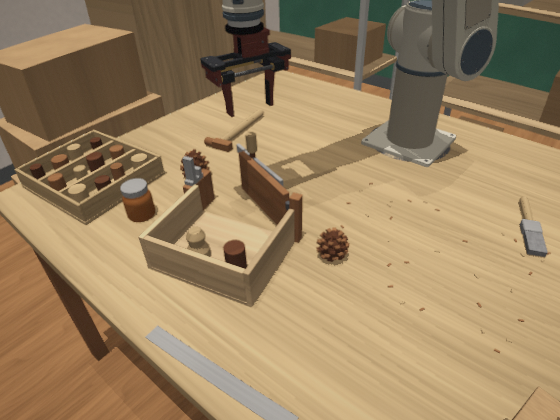

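```bash
python3 - <<'E'
from h import *
np.set_printoptions(precision=1,suppress=True)
crop('w2',340,170,480,275,5.5,'w2c')
d=load('w2')
P=cloud(d)[185:260,370:475].reshape(-1,3)
X=np.array([np.cos(.255),np.sin(.255)]);Y=np.array([-X[1],X[0]]);H=np.array([564.5,-17])
b=np.column_stack([(P[:,:2]-H)@X,(P[:,:2]-H)@Y,P[:,2]])
for n,m in dict(lip=(b[:,2]>109)&(b[:,2]<115),plate=(b[:,2]>146)&(b[:,2]<152),floor=(b[:,2]>90)&(b[:,2]<97)).items():
    q=b[m&(b[:,1]<-225)&(b[:,1]>-255)]; print(n,len(q),np.median(q,0),np.percentile(q,[5,95],axis=0))
E
```

```text
lip 291 [ -16.1 -236.3  111.2] [[ -22.3 -248.1  109.7]
 [   5.  -227.4  113.7]]
plate 310 [   4.1 -237.6  148.1] [[  -0.8 -248.5  146.7]
 [   8.9 -227.5  149.2]]
floor 434 [  -5.7 -233.5   93.2] [[ -26.1 -248.7   91. ]
 [  15.8 -227.1   95.8]]
```

View pics/w2c.png

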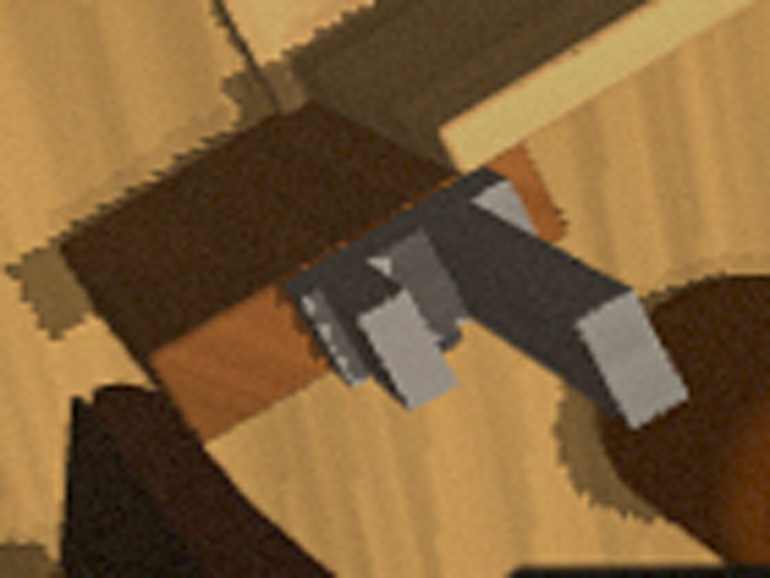

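The crop shows the lip top at about (408,350), the plate top at about (635,360), and the notch between them. Depth puts the notch roughly 9 mm behind nominal. I'll descend to grasp now.

Emit:
jog_arm([
  {"turn":[0.002,-0.004,0],"dp":[0.01,-0.025,-0.3],"claw":1},
  {"turn":[0.002,-0.004,0],"dp":[0.01,-0.025,-0.6],"claw":1},
  {"turn":[0.002,-0.004,0],"dp":[0.01,-0.025,-0.6],"claw":1},
  {"turn":[0.002,-0.004,0],"dp":[0.01,-0.025,-0.6],"claw":1},
])

```text
t: 3.52
ee_pos: [490.1, -183.3, 180.6]
orientation: [-1.554, 0.26, -0.257]
ft_force: [0.1, 0.5, -0.7]
width: 88.0
```

Emit:
jog_arm([
  {"turn":[0,0,0],"dp":[0,0,-0.3],"claw":1},
  {"turn":[0,0,0],"dp":[0,0,-0.6],"claw":1},
  {"turn":[0,0,0],"dp":[0,0,-0.6],"claw":1},
  {"turn":[0,0,0],"dp":[0,0,-0.6],"claw":1},
])

```text
t: 3.85
ee_pos: [490.1, -183.0, 133.2]
orientation: [-1.554, 0.26, -0.256]
ft_force: [0.2, 0.2, 0.7]
width: 88.0
```

```bash
python3 - <<'E'
from h import *
np.set_printoptions(precision=3,suppress=True)
d=grab('wrist','w3'); o=d['obs']; print(o['ee_pos'],o['ft_force'])
R=Rv(o['orientation']); g=geo((564.5,-17),.255,.587,-.04); t=np.append(-g['f'],0); Rt=np.column_stack([t,[0,0,-1],np.cross(t,[0,0,-1])])
print('turn',cv2.Rodrigues(Rt@R.T)[0].ravel()/np.pi,'dp',(g['knob']-o['ee_pos'])/80)
grab('scene','s3'); crop('s3',170,60,330,190,5,'s3c')
E
```

```text
[ 490.1   -182.979  133.156] [0.223 0.16  0.697]
turn [-0.001 -0.001 -0.001] dp [ 0.012 -0.013  0.186]
```

View pics/w3.png

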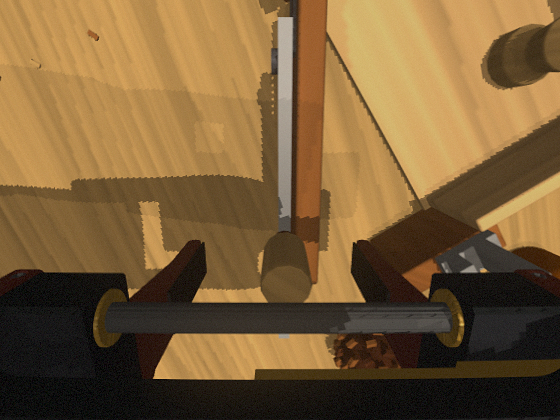

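View pics/s3c.png

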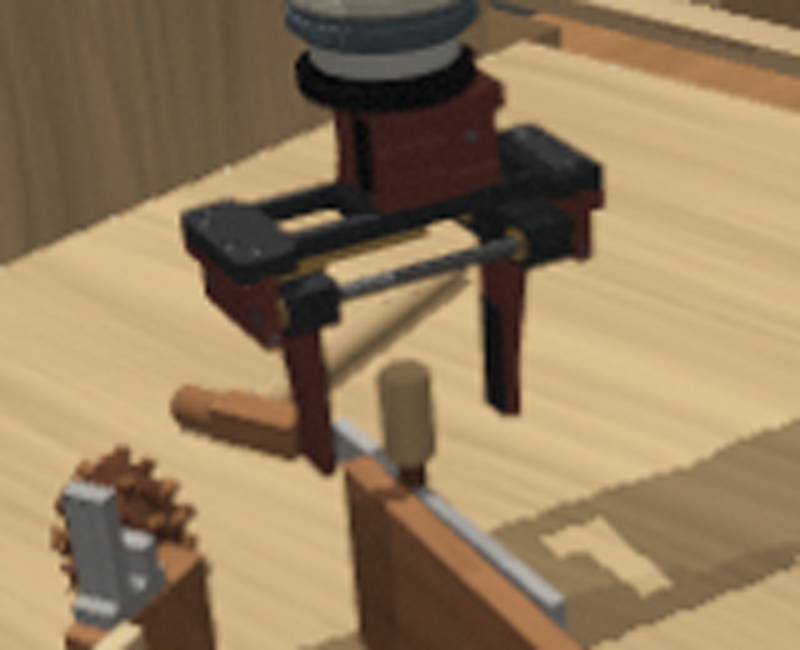

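The knob is centred between the fingers: pixel column 285 against a finger midpoint of about 280. I'll close.

Emit:
jog_arm([
  {"turn":[0,0,0],"dp":[0.01,-0.015,0],"claw":0.6},
  {"turn":[0,0,0],"dp":[0.01,-0.015,0],"claw":0.4},
  {"turn":[0,0,0],"dp":[0.01,-0.015,0],"claw":0.2},
  {"turn":[0,0,0],"dp":[0.01,-0.015,0],"claw":0.2},
  {"turn":[0,0,0],"dp":[0.01,-0.015,0],"claw":0.2},
  {"turn":[0,0,0],"dp":[0.01,-0.015,0],"claw":0.2},
  {"turn":[0,0,0],"dp":[0.01,-0.015,0],"claw":0.2},
  {"turn":[0,0,0],"dp":[0.01,-0.015,0],"claw":0.2},
])

```text
t: 4.62
ee_pos: [491.9, -184.7, 134.3]
orientation: [-1.555, 0.258, -0.259]
ft_force: [0.8, 0.2, 0.3]
width: 37.9
```

```bash
python3 - <<'E'
from h import *
np.set_printoptions(precision=3,suppress=True)
o=ctrl.get_obs(); print(o['t'],o['ee_pos'],o['ft_force'],o['moment'],o['width'])
E
```

```text
4.6167 [ 491.944 -184.733  134.27 ] [0.824 0.159 0.272] [-0.035  0.091  0.032] 37.93954369552417
```

Still closing, so I'll continue.

Emit:
jog_arm([
  {"turn":[0,0,0],"dp":[0,0,0],"claw":0.1},
  {"turn":[0,0,0],"dp":[0,0,0],"claw":0.1},
  {"turn":[0,0,0],"dp":[0,0,0],"claw":0.1},
  {"turn":[0,0,0],"dp":[0,0,0],"claw":0.1},
  {"turn":[0,0,0],"dp":[0,0,0],"claw":0.1},
])

```text
t: 5.03
ee_pos: [491.9, -184.7, 134.2]
orientation: [-1.555, 0.258, -0.259]
ft_force: [1.4, 0.3, -0.3]
width: 25.6
```

```bash
python3 - <<'E'
from h import *
np.set_printoptions(precision=3,suppress=True)
o=ctrl.get_obs(); print(o['t'],o['ee_pos'],o['ft_force'],o['moment'],o['width'])
H=np.array((564.5,-17.));yaw=.255
p=lambda th,a:geo(H,yaw,th,a)['knob']
# gate angle from TCP xy now at a=-.04: bearing
g0=p(.587,-.04)
for a in (0.05,.1,.15,.2,.22): print(a,(p(.587,a)-g0)/80)
for th in (.587,.5,.4,.3,.2,.1,.05,0,-.03,-.05): print(th,p(th,.22), (p(th,.22)-p(.587,.22))/80)
E
```

```text
5.0333 [ 491.949 -184.723  134.219] [ 1.353  0.308 -0.324] [-0.052  0.076 -0.055] 25.624227255264017
0.05 [0.018 0.051 0.123]
0.1 [0.029 0.084 0.19 ]
0.15 [0.041 0.12  0.254]
0.2 [0.055 0.159 0.317]
0.22 [0.06  0.175 0.341]
0.587 [ 495.894 -169.975  175.36 ] [0. 0. 0.]
0.5 [ 509.445 -175.358  175.36 ] [ 0.169 -0.067  0.   ]
0.4 [ 525.53  -180.063  175.36 ] [ 0.37  -0.126  0.   ]
0.3 [ 542.003 -183.139  175.36 ] [ 0.576 -0.165  0.   ]
0.2 [ 558.702 -184.555  175.36 ] [ 0.785 -0.182  0.   ]
0.1 [ 575.459 -184.297  175.36 ] [ 0.995 -0.179  0.   ]
0.05 [ 583.806 -183.54   175.36 ] [ 1.099 -0.17   0.   ]
0 [ 592.106 -182.367  175.36 ] [ 1.203 -0.155  0.   ]
-0.03 [ 597.054 -181.464  175.36 ] [ 1.264 -0.144  0.   ]
-0.05 [ 600.336 -180.78   175.36 ] [ 1.306 -0.135  0.   ]
```

Emit:
jog_arm([
  {"turn":[0,0,0],"dp":[0.01,0.025,0.06],"claw":0.1},
  {"turn":[0,0,0],"dp":[0.018,0.051,0.123],"claw":0.1},
  {"turn":[0,0,0],"dp":[0.029,0.084,0.19],"claw":0.1},
  {"turn":[0,0,0],"dp":[0.041,0.12,0.254],"claw":0.1},
  {"turn":[0,0,0],"dp":[0.055,0.159,0.317],"claw":0.1},
  {"turn":[0,0,0],"dp":[0.06,0.175,0.341],"claw":0.1},
  {"turn":[0,0,0],"dp":[0.06,0.175,0.341],"claw":0.1},
])

```text
t: 5.62
ee_pos: [497.1, -170.1, 162.0]
orientation: [-1.554, 0.257, -0.259]
ft_force: [2.1, 5.1, -7.2]
width: 25.6
```

```bash
python3 - <<'E'
from h import *
np.set_printoptions(precision=3,suppress=True)
grab('scene','s4'); crop('s4',170,60,330,190,5,'s4c')
o=ctrl.get_obs(); print(o['t'],o['ee_pos'],o['ft_force'],o['moment'],o['width'])
E
```

```text
5.6667 [ 497.    -170.234  161.802] [ 3.063  4.455 -8.076] [ 0.562 -0.156  0.031] 25.29111365734546
```

View pics/s4c.png

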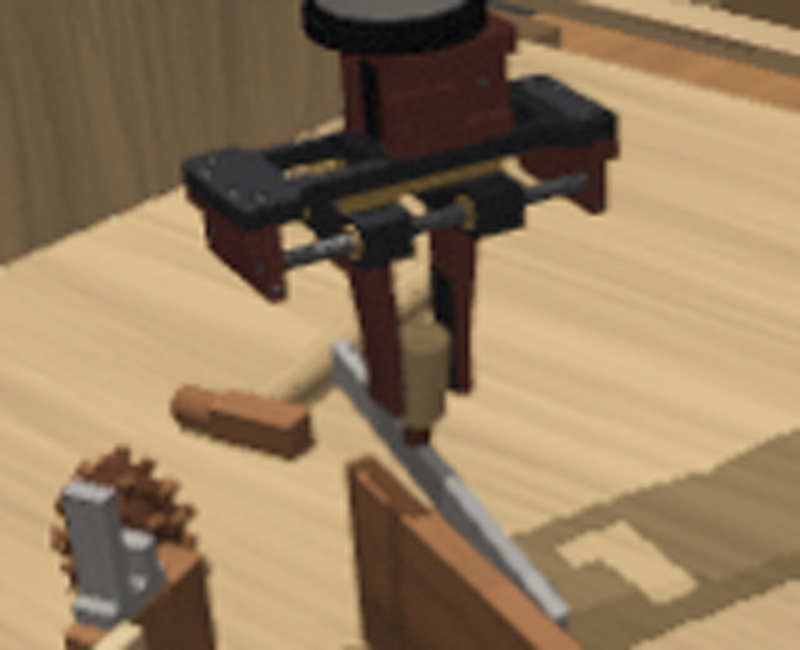

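The bar is up at roughly 0.22 rad with the knob firmly held. Swinging in along the arc to about 0.2 rad.

```bash
python3 - <<'E'
from h import *
np.set_printoptions(precision=3,suppress=True)
H=np.array((564.5,-17.));yaw=.255
p=lambda th,a:geo(H,yaw,th,a)['knob']
for th in np.arange(.587,.18,-.05): print((p(th,.22)-p(.587,.22))/80,(.587-th)/np.pi)
E
```

```text
[0. 0. 0.] 0.0
[ 0.097 -0.04   0.   ] 0.015915494309189548
[ 0.195 -0.076  0.   ] 0.031830988618379095
[ 0.295 -0.107  0.   ] 0.04774648292756865
[ 0.397 -0.132  0.   ] 0.06366197723675819
[ 0.5   -0.153  0.   ] 0.07957747154594774
[ 0.603 -0.168  0.   ] 0.0954929658551373
[ 0.708 -0.178  0.   ] 0.11140846016432684
[ 0.812 -0.183  0.   ] 0.12732395447351638
```

Emit:
jog_arm([
  {"turn":[0,0,0.008],"dp":[0.048,-0.021,0],"claw":0.1},
  {"turn":[0,0,0.016],"dp":[0.097,-0.04,0],"claw":0.1},
  {"turn":[0,0,0.032],"dp":[0.195,-0.076,0],"claw":0.1},
  {"turn":[0,0,0.048],"dp":[0.295,-0.107,0],"claw":0.1},
  {"turn":[0,0,0.064],"dp":[0.397,-0.132,0],"claw":0.1},
  {"turn":[0,0,0.08],"dp":[0.5,-0.153,0],"claw":0.1},
  {"turn":[0,0,0.095],"dp":[0.603,-0.168,0],"claw":0.1},
  {"turn":[0,0,0.111],"dp":[0.708,-0.178,0],"claw":0.1},
  {"turn":[0,0,0.127],"dp":[0.812,-0.183,0],"claw":0.1},
  {"turn":[0,0,0.127],"dp":[0.812,-0.183,0],"claw":0.1},
  {"turn":[0,0,0.127],"dp":[0.812,-0.183,0],"claw":0.1},
])

```text
t: 6.58
ee_pos: [562.1, -185.1, 161.7]
orientation: [-1.569, -0.055, 0.054]
ft_force: [0.9, 2.4, -5.6]
width: 25.4
```

```bash
python3 - <<'E'
from h import *
np.set_printoptions(precision=3,suppress=True)
o=ctrl.get_obs(); print(o['t'],o['ee_pos'],o['ft_force'],o['moment'],o['width'])
grab('top','t5'); crop('t5',260,150,440,280,4.3,'t5c')
grab('scene','s5'); crop('s5',170,60,330,190,5,'s5c')
grab('wrist','w5')
E
```

```text
6.5833 [ 562.136 -185.147  161.749] [ 0.911  2.378 -5.65 ] [ 0.114  0.02  -0.14 ] 25.44843955515951
```

View pics/t5c.png

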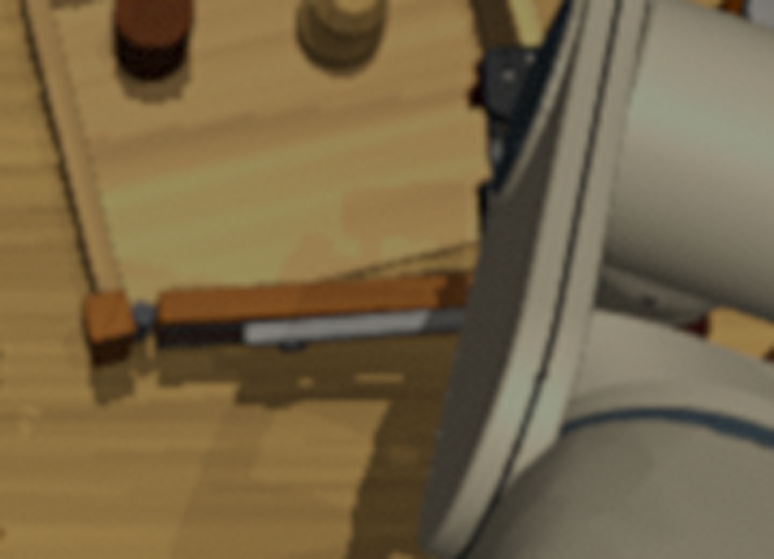

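View pics/s5c.png

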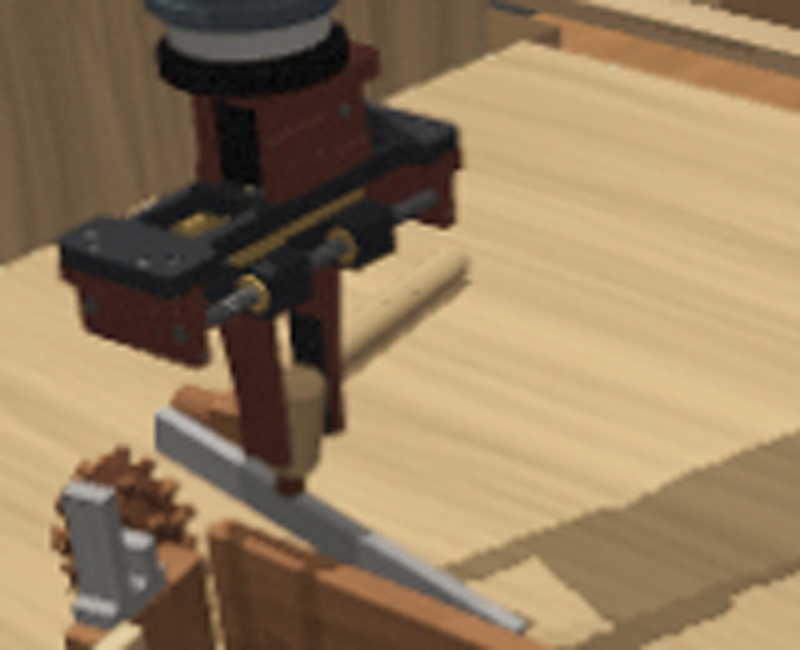

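View pics/w5.png

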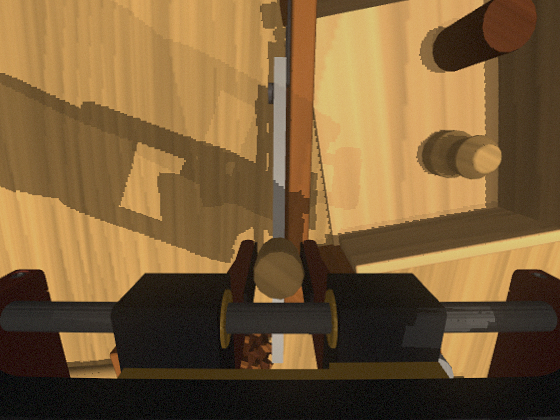

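The gate now stands at about 0.19 rad. In the scene crop the bar end, at about (160,430), is well above the lip. I'll check the latch angle and plan the next arc.

```bash
python3 - <<'E'
from h import *
np.set_printoptions(precision=3,suppress=True)
H=np.array((564.5,-17.));yaw=.255
d=load('s5'); o=d['obs']; tcp=o['ee_pos']
# theta from position: 
from scipy.optimize import least_squares
def res(v):
    return (geo(H,yaw,v[0],v[1])['knob'][:2]-tcp[:2])
s=least_squares(res,[.19,.22]); print(s.x,s.fun)
th=s.x[0]
for a in (.15,.2,.25,.3):
    g=geo(H,yaw,th,a); e=g['end']
    U=np.append(g['u'],0)*-np.sin(a)+[0,0,np.cos(a)]; F=np.append(g['f'],0)
    pts=[e+11*U-4*F,e-11*U-4*F,e+11*U+4*F]; print(a,((proj(d,pts)-[170,60])*5).round().tolist())
p=lambda th,a:geo(H,yaw,th,a)['knob']
for t2 in np.arange(th,-.06,-.02): print(round(t2,3),(p(t2,.22)-p(th,.22))/80,(th-t2)/np.pi)
E
```

```text
[0.181 0.214] [0. 0.]
0.15 [[149.0, 424.0], [150.0, 462.0], [161.0, 416.0]]
0.2 [[149.0, 407.0], [149.0, 446.0], [161.0, 400.0]]
0.25 [[151.0, 391.0], [149.0, 429.0], [163.0, 384.0]]
0.3 [[153.0, 375.0], [149.0, 412.0], [165.0, 368.0]]
0.181 [0. 0. 0.] 0.0
0.161 [ 0.042 -0.     0.   ] 0.006366197723675811
0.141 [0.084 0.    0.   ] 0.012732395447351622
0.121 [0.126 0.002 0.   ] 0.019098593171027432
0.101 [0.168 0.004 0.   ] 0.025464790894703243
0.081 [0.209 0.007 0.   ] 0.031830988618379054
0.061 [0.251 0.011 0.   ] 0.038197186342054865
0.041 [0.293 0.016 0.   ] 0.044563384065730675
0.021 [0.334 0.021 0.   ] 0.050929581789406486
0.001 [0.376 0.028 0.   ] 0.0572957795130823
-0.019 [0.417 0.035 0.   ] 0.06366197723675811
-0.039 [0.458 0.043 0.   ] 0.07002817496043391
-0.059 [0.499 0.052 0.   ] 0.07639437268410973
```

Emit:
jog_arm([
  {"turn":[0,0,0.006],"dp":[0.042,0,0],"claw":0.1},
  {"turn":[0,0,0.013],"dp":[0.084,0,0],"claw":0.1},
  {"turn":[0,0,0.019],"dp":[0.126,0.002,0],"claw":0.1},
  {"turn":[0,0,0.025],"dp":[0.168,0.004,0],"claw":0.1},
  {"turn":[0,0,0.032],"dp":[0.209,0.007,0],"claw":0.1},
  {"turn":[0,0,0.038],"dp":[0.251,0.011,0],"claw":0.1},
  {"turn":[0,0,0.045],"dp":[0.293,0.016,0],"claw":0.1},
  {"turn":[0,0,0.048],"dp":[0.314,0.018,0],"claw":0.1},
  {"turn":[0,0,0.048],"dp":[0.314,0.018,0],"claw":0.1},
  {"turn":[0,0,0.048],"dp":[0.314,0.018,0],"claw":0.1},
])

```text
t: 7.57
ee_pos: [587.1, -183.7, 162.0]
orientation: [-1.563, -0.174, 0.172]
ft_force: [1.2, 0.2, -5.1]
width: 25.4
```

```bash
python3 - <<'E'
from h import *
np.set_printoptions(precision=3,suppress=True)
H=np.array((564.5,-17.));yaw=.255
d=grab('scene','s6'); crop('s6',160,90,290,190,6,'s6c')
o=d['obs']; tcp=o['ee_pos']; print(o['t'],tcp,o['ft_force'],o['moment'],o['width'])
from scipy.optimize import least_squares
s=least_squares(lambda v:geo(H,yaw,v[0],v[1])['knob'][:2]-tcp[:2],[.03,.22]); print(s.x)
th,a=s.x
p=lambda th,a:geo(H,yaw,th,a)['knob']
for t2 in np.arange(th,-.09,-.01): print(round(t2,3),(p(t2,.21)-p(th,.21))/80,(th-t2)/np.pi)
E
```

```text
7.5667 [ 587.128 -183.703  161.972] [ 1.2    0.25  -5.089] [-0.229  0.023 -0.162] 25.407917155185373
[0.031 0.212]
0.031 [0. 0. 0.] 0.0
0.021 [0.021 0.003 0.   ] 0.0031830988618379076
0.011 [0.042 0.006 0.   ] 0.006366197723675815
0.001 [0.062 0.009 0.   ] 0.009549296585513723
-0.009 [0.083 0.013 0.   ] 0.01273239544735163
-0.019 [0.104 0.017 0.   ] 0.015915494309189537
-0.029 [0.125 0.021 0.   ] 0.019098593171027446
-0.039 [0.145 0.025 0.   ] 0.02228169203286535
-0.049 [0.166 0.029 0.   ] 0.02546479089470326
-0.059 [0.186 0.034 0.   ] 0.02864788975654117
-0.069 [0.207 0.039 0.   ] 0.03183098861837908
-0.079 [0.227 0.044 0.   ] 0.03501408748021698
-0.089 [0.248 0.049 0.   ] 0.03819718634205489
```

View pics/s6c.png

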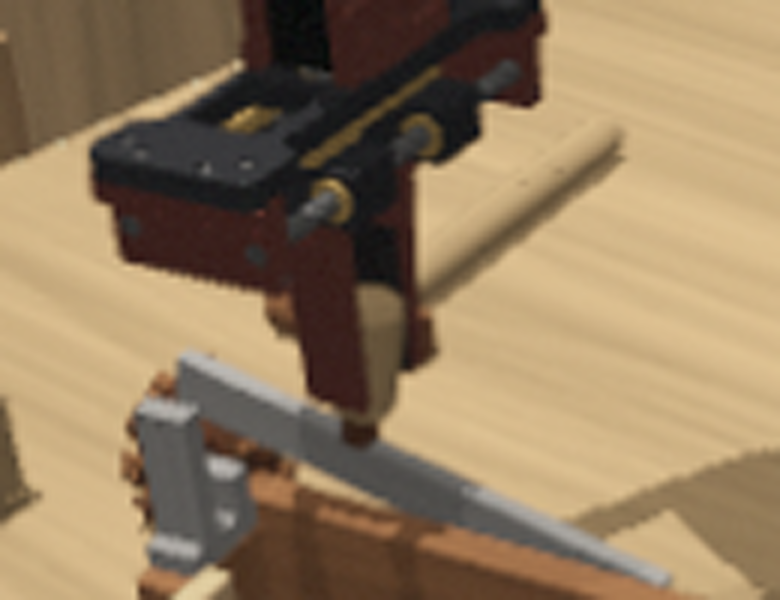

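The bar end is over the lip at about (215,460), with the back plate at (165,480). It's still ahead of the plate, so I'll go on slowly.

Emit:
jog_arm([
  {"turn":[0,0,0.002],"dp":[0.016,0.002,0],"claw":0.1},
  {"turn":[0,0,0.005],"dp":[0.032,0.004,0],"claw":0.1},
  {"turn":[0,0,0.007],"dp":[0.047,0.007,0],"claw":0.1},
  {"turn":[0,0,0.01],"dp":[0.062,0.009,0],"claw":0.1},
  {"turn":[0,0,0.013],"dp":[0.083,0.013,0],"claw":0.1},
  {"turn":[0,0,0.015],"dp":[0.095,0.015,0],"claw":0.1},
  {"turn":[0,0,0.015],"dp":[0.095,0.015,0],"claw":0.1},
  {"turn":[0,0,0.015],"dp":[0.095,0.015,0],"claw":0.1},
])

```text
t: 8.28
ee_pos: [594.9, -182.5, 162.0]
orientation: [-1.56, -0.211, 0.208]
ft_force: [0.6, 0.0, -4.6]
width: 25.5
```

```bash
python3 - <<'E'
from h import *
np.set_printoptions(precision=3,suppress=True)
H=np.array((564.5,-17.));yaw=.255
d=grab('scene','s7'); crop('s7',160,90,260,190,6,'s7c')
o=d['obs']; tcp=o['ee_pos']; print(o['t'],tcp,o['ft_force'],o['moment'],o['width'])
from scipy.optimize import least_squares
s=least_squares(lambda v:geo(H,yaw,v[0],v[1])['knob'][:2]-tcp[:2],[.03,.22]); print(s.x)
E
```

```text
8.2833 [ 594.853 -182.527  162.033] [ 0.595  0.047 -4.595] [-0.26  -0.067 -0.175] 25.531585783977867
[-0.016  0.211]
```

View pics/s7c.png

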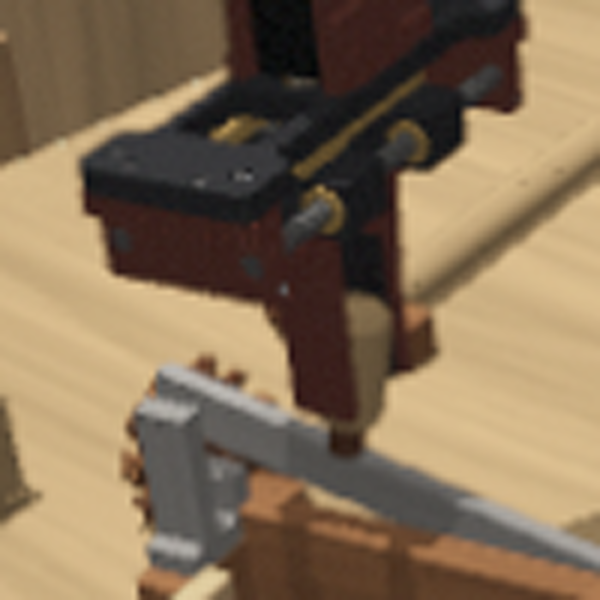

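Emit:
jog_arm([
  {"turn":[0,0,0.001],"dp":[0.008,0.001,0],"claw":0.1},
  {"turn":[0,0,0.002],"dp":[0.016,0.003,0],"claw":0.1},
  {"turn":[0,0,0.002],"dp":[0.016,0.003,0],"claw":0.1},
])

```text
t: 8.58
ee_pos: [596.1, -182.3, 162.1]
orientation: [-1.559, -0.216, 0.213]
ft_force: [1.3, 1.2, -4.2]
width: 25.2
```

Emit:
jog_arm([
  {"turn":[0,0,0.001],"dp":[0.006,0.001,0],"claw":0.1},
  {"turn":[0,0,0.002],"dp":[0.012,0.002,0],"claw":0.1},
  {"turn":[0,0,0.002],"dp":[0.012,0.002,0],"claw":0.1},
])

```text
t: 8.83
ee_pos: [597.1, -182.1, 162.0]
orientation: [-1.559, -0.221, 0.219]
ft_force: [0.3, 0.5, -5.1]
width: 25.6
```

```bash
python3 - <<'E'
from h import *
np.set_printoptions(precision=3,suppress=True)
H=np.array((564.5,-17.));yaw=.255
d=grab('scene','s8'); crop('s8',160,120,260,190,8,'s8c')
o=d['obs']; tcp=o['ee_pos']; print(o['t'],tcp,o['ft_force'],o['moment'],o['width'])
from scipy.optimize import least_squares
s=least_squares(lambda v:geo(H,yaw,v[0],v[1])['knob'][:2]-tcp[:2],[.03,.22]); print(s.x)
E
```

```text
8.8333 [ 597.124 -182.129  162.021] [ 0.291  0.498 -5.08 ] [-0.223  0.027 -0.154] 25.57292623234461
[-0.029  0.21 ]
```

View pics/s8c.png

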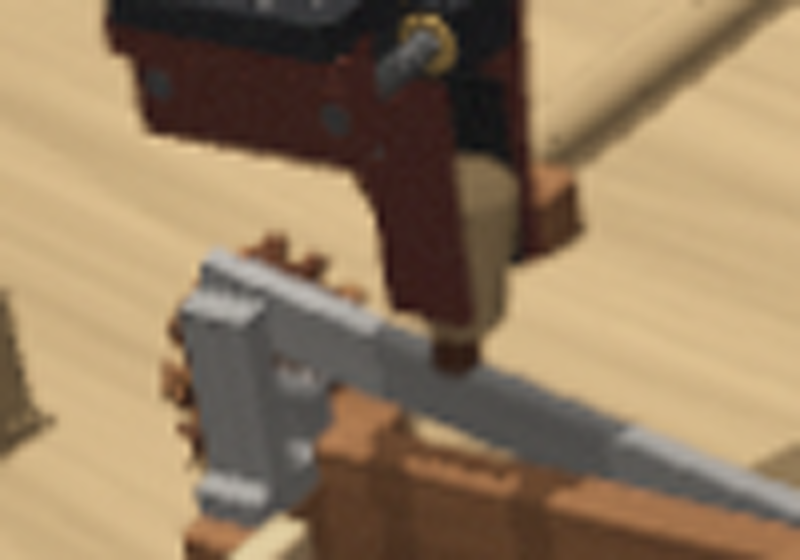

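The bar is now close in front of the plate, whose top corner is at about (265,310), and there's no contact yet. Next come steps of about 0.6 mm.

Emit:
jog_arm([
  {"turn":[0,0,0.001],"dp":[0.005,0.001,0],"claw":0.1},
  {"turn":[0,0,0.001],"dp":[0.009,0.002,0],"claw":0.1},
  {"turn":[0,0,0.001],"dp":[0.009,0.002,0],"claw":0.1},
])

```text
t: 9.13
ee_pos: [597.9, -182.0, 162.0]
orientation: [-1.559, -0.223, 0.221]
ft_force: [0.7, -0.2, -4.5]
width: 25.1
```

Emit:
jog_arm([
  {"turn":[0,0,0.001],"dp":[0.005,0.001,0],"claw":0.1},
  {"turn":[0,0,0.001],"dp":[0.009,0.002,0],"claw":0.1},
  {"turn":[0,0,0.001],"dp":[0.009,0.002,0],"claw":0.1},
])

```text
t: 9.38
ee_pos: [598.6, -181.9, 162.0]
orientation: [-1.559, -0.226, 0.224]
ft_force: [1.1, -0.4, -5.1]
width: 25.5
```

Emit:
jog_arm([
  {"turn":[0,0,0.001],"dp":[0.005,0.001,0],"claw":0.1},
  {"turn":[0,0,0.001],"dp":[0.009,0.002,0],"claw":0.1},
  {"turn":[0,0,0.001],"dp":[0.009,0.002,0],"claw":0.1},
])

```text
t: 9.63
ee_pos: [599.4, -181.7, 162.0]
orientation: [-1.558, -0.228, 0.226]
ft_force: [0.6, 0.2, -5.5]
width: 26.1
```

Emit:
jog_arm([
  {"turn":[0,0,0.001],"dp":[0.004,0.001,0],"claw":0.1},
  {"turn":[0,0,0.001],"dp":[0.007,0.002,0],"claw":0.1},
  {"turn":[0,0,0.001],"dp":[0.007,0.002,0],"claw":0.1},
])

```text
t: 9.88
ee_pos: [599.9, -181.6, 162.0]
orientation: [-1.558, -0.231, 0.229]
ft_force: [0.1, 0.1, -5.3]
width: 25.8
```

```bash
python3 - <<'E'
from h import *
np.set_printoptions(precision=3,suppress=True)
H=np.array((564.5,-17.));yaw=.255
d=grab('scene','s9'); crop('s9',160,120,260,190,8,'s9c')
o=d['obs']; tcp=o['ee_pos']; print(o['t'],tcp,o['ft_force'],o['moment'],o['width'])
from scipy.optimize import least_squares
s=least_squares(lambda v:geo(H,yaw,v[0],v[1])['knob'][:2]-tcp[:2],[.03,.22]); print(s.x)
E
```

```text
9.8833 [ 599.935 -181.612  162.017] [ 0.13   0.146 -5.272] [-0.332  0.056 -0.049] 25.82940992382722
[-0.046  0.21 ]
```

View pics/s9c.png

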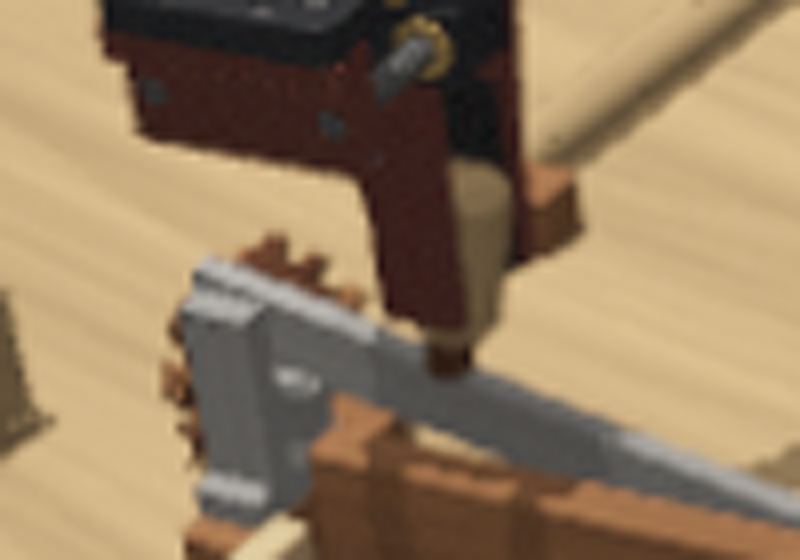

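Emit:
jog_arm([
  {"turn":[0,0,0.001],"dp":[0.004,0.001,0],"claw":0.1},
  {"turn":[0,0,0.001],"dp":[0.007,0.001,0],"claw":0.1},
  {"turn":[0,0,0.001],"dp":[0.007,0.001,0],"claw":0.1},
])

```text
t: 10.18
ee_pos: [600.5, -181.5, 162.0]
orientation: [-1.558, -0.233, 0.231]
ft_force: [-0.2, -0.3, -4.1]
width: 25.6
```

Emit:
jog_arm([
  {"turn":[0,0,0.001],"dp":[0.004,0.001,0],"claw":0.1},
  {"turn":[0,0,0.001],"dp":[0.007,0.001,0],"claw":0.1},
  {"turn":[0,0,0.001],"dp":[0.007,0.001,0],"claw":0.1},
])

```text
t: 10.43
ee_pos: [601.1, -181.4, 162.0]
orientation: [-1.558, -0.236, 0.234]
ft_force: [0.8, 0.4, -4.7]
width: 25.5
```

Emit:
jog_arm([
  {"turn":[0,0,0.001],"dp":[0.004,0.001,0],"claw":0.1},
  {"turn":[0,0,0.001],"dp":[0.007,0.001,0],"claw":0.1},
  {"turn":[0,0,0.001],"dp":[0.007,0.001,0],"claw":0.1},
])

```text
t: 10.68
ee_pos: [601.6, -181.3, 162.0]
orientation: [-1.557, -0.238, 0.237]
ft_force: [0.1, -0.4, -4.4]
width: 25.5
```

```bash
python3 - <<'E'
from h import *
np.set_printoptions(precision=3,suppress=True)
H=np.array((564.5,-17.));yaw=.255
d=grab('scene','s10'); crop('s10',175,130,235,185,12,'s10c')
o=d['obs']; tcp=o['ee_pos']; print(o['t'],tcp,o['ft_force'],o['moment'],o['width'])
E
```

```text
10.6833 [ 601.633 -181.296  162.005] [ 0.078 -0.44  -4.397] [-0.245  0.051 -0.014] 25.50599703437624
```

View pics/s10c.png

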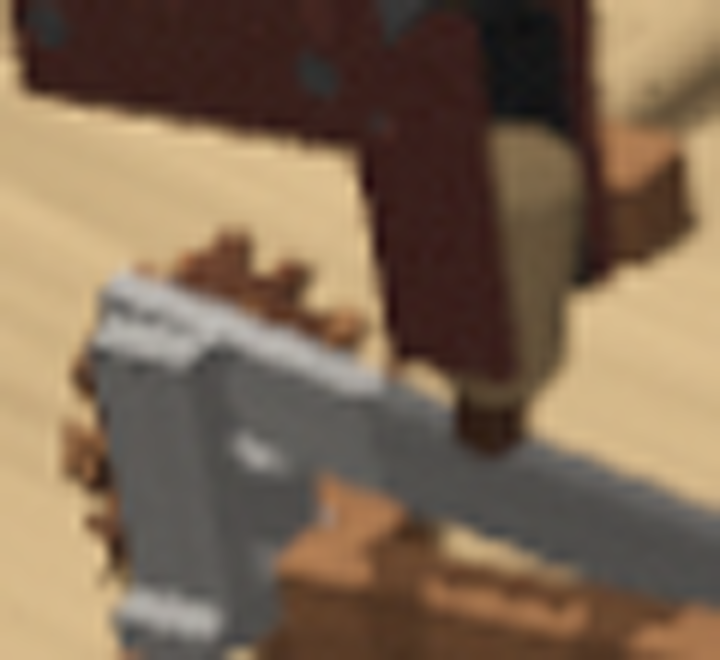

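The bar nearly touches the plate: its top edge meets the plate's corner at about (215,335), and only a thin dark strip is left between them. I'll go on feeling.

Emit:
jog_arm([
  {"turn":[0,0,0.001],"dp":[0.004,0.001,0],"claw":0.1},
  {"turn":[0,0,0.001],"dp":[0.007,0.001,0],"claw":0.1},
  {"turn":[0,0,0.001],"dp":[0.007,0.001,0],"claw":0.1},
])

```text
t: 10.98
ee_pos: [601.7, -181.3, 161.9]
orientation: [-1.557, -0.24, 0.24]
ft_force: [-2.2, -1.1, -2.4]
width: 25.2
```

Contact with the back plate: Fx dropped by about 2.5 N and the TCP stalled at x=601.7. I'll back off about 1 mm at the knob, then lower along the arc.

Emit:
jog_arm([
  {"turn":[0,0,-0.001],"dp":[-0.006,-0.001,0],"claw":0.1},
  {"turn":[0,0,-0.002],"dp":[-0.013,-0.002,0],"claw":0.1},
  {"turn":[0,0,-0.002],"dp":[-0.013,-0.002,0],"claw":0.1},
  {"turn":[0,0,-0.002],"dp":[-0.013,-0.002,0],"claw":0.1},
])

```text
t: 11.32
ee_pos: [600.9, -181.4, 162.0]
orientation: [-1.557, -0.236, 0.234]
ft_force: [0.5, -0.3, -5.1]
width: 25.4
```

```bash
python3 - <<'E'
from h import *
np.set_printoptions(precision=3,suppress=True)
H=np.array((564.5,-17.));yaw=.255
o=ctrl.get_obs(); tcp=o['ee_pos']; print(o['t'],tcp,o['ft_force'],o['moment'],o['width'])
from scipy.optimize import least_squares
s=least_squares(lambda v:geo(H,yaw,v[0],v[1])['knob'][:2]-tcp[:2],[.03,.22]); print(s.x)
th,a0=s.x
R=Rv(o['orientation']); print('toolx vs -f',R[:,0],-geo(H,yaw,th,a0)['f'])
p=lambda a:geo(H,yaw,th,a)['knob']
for a in (.17,.14,.12,.1,.08,.06,.04,.02,0): print(a,(p(a)-p(.21))/80)
E
```

```text
11.3167 [ 600.936 -181.419  162.01 ] [ 0.54  -0.265 -5.126] [-0.252 -0.062 -0.141] 25.43502018188522
[-0.052  0.209]
toolx vs -f [0.956 0.295 0.001] [0.953 0.302]
0.17 [ 0.01  -0.032 -0.05 ]
0.14 [ 0.017 -0.055 -0.088]
0.12 [ 0.022 -0.07  -0.113]
0.1 [ 0.027 -0.084 -0.139]
0.08 [ 0.031 -0.097 -0.166]
0.06 [ 0.035 -0.11  -0.192]
0.04 [ 0.039 -0.123 -0.219]
0.02 [ 0.043 -0.135 -0.246]
0 [ 0.047 -0.147 -0.274]
```

Emit:
jog_arm([
  {"turn":[0,0,0],"dp":[0.002,-0.017,-0.025],"claw":0.1},
  {"turn":[0,0,0],"dp":[0.007,-0.033,-0.05],"claw":0.1},
  {"turn":[0,0,0],"dp":[0.011,-0.045,-0.07],"claw":0.1},
  {"turn":[0,0,0],"dp":[0.014,-0.056,-0.088],"claw":0.1},
  {"turn":[0,0,0],"dp":[0.019,-0.071,-0.113],"claw":0.1},
  {"turn":[0,0,0],"dp":[0.019,-0.071,-0.113],"claw":0.1},
  {"turn":[0,0,0],"dp":[0.019,-0.071,-0.113],"claw":0.1},
])

```text
t: 11.9
ee_pos: [603.0, -187.8, 153.3]
orientation: [-1.559, -0.236, 0.233]
ft_force: [0.6, -3.6, 2.3]
width: 25.6
```

```bash
python3 - <<'E'
from h import *
np.set_printoptions(precision=3,suppress=True)
H=np.array((564.5,-17.));yaw=.255
d=grab('scene','s11'); crop('s11',175,130,235,185,12,'s11c')
o=ctrl.get_obs(); tcp=o['ee_pos']; print(o['t'],tcp,o['ft_force'],o['moment'],o['width'])
from scipy.optimize import least_squares
s=least_squares(lambda v:geo(H,yaw,v[0],v[1])['knob'][:2]-tcp[:2],[.03,.22]); print(s.x)
E
```

```text
11.95 [ 602.981 -187.741  153.337] [ 0.924 -3.923  2.832] [-0.432 -0.039 -0.014] 25.042276220787205
[-0.052  0.106]
```

View pics/s11c.png

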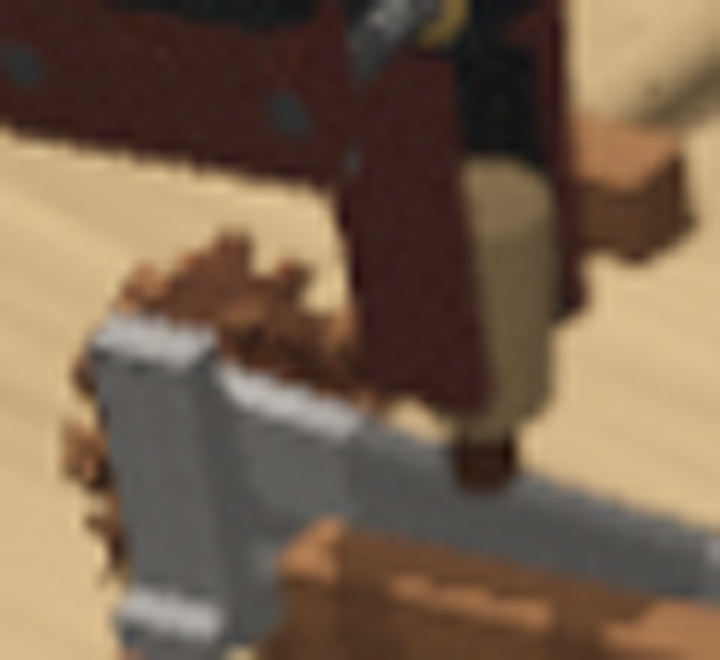

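The force has reversed. That could be friction of the knob tilting in the grip or the lip, so I'll go down one more small step and compare.

Emit:
jog_arm([
  {"turn":[0,0,0],"dp":[0.002,-0.006,-0.01],"claw":0.1},
  {"turn":[0,0,0],"dp":[0.003,-0.011,-0.02],"claw":0.1},
  {"turn":[0,0,0],"dp":[0.003,-0.011,-0.02],"claw":0.1},
])

```text
t: 12.2
ee_pos: [603.4, -188.8, 151.7]
orientation: [-1.559, -0.237, 0.233]
ft_force: [0.8, -3.4, 2.8]
width: 25.6
```

Emit:
jog_arm([
  {"turn":[0,0,0],"dp":[0.002,-0.006,-0.013],"claw":0.1},
  {"turn":[0,0,0],"dp":[0.005,-0.014,-0.027],"claw":0.1},
  {"turn":[0,0,0],"dp":[0.005,-0.014,-0.027],"claw":0.1},
])

```text
t: 12.45
ee_pos: [603.8, -190.1, 149.4]
orientation: [-1.559, -0.237, 0.233]
ft_force: [0.6, -2.9, 3.5]
width: 25.7
```

```bash
python3 - <<'E'
from h import *
np.set_printoptions(precision=3,suppress=True)
H=np.array((564.5,-17.));yaw=.255
d=grab('scene','s12'); crop('s12',175,130,235,185,12,'s12c')
o=ctrl.get_obs(); tcp=o['ee_pos']; print(o['t'],tcp,o['ft_force'],o['moment'],o['width'])
from scipy.optimize import least_squares
s=least_squares(lambda v:geo(H,yaw,v[0],v[1])['knob'][:2]-tcp[:2],[.03,.22]); print(s.x)
# predicted end-top edge pixel for a in crop
for a in (.02,.06,.08,.1,.12):
    g=geo(H,yaw,-.052,a); U=np.append(g['u'],0)*-np.sin(a)+[0,0,np.cos(a)]; F=np.append(g['f'],0)
    L=np.append(g['u'],0)*np.cos(a)+[0,0,np.sin(a)]
    pts=[g['pivot']+L*l+11*U-4*F for l in (110,150)]; print(a,((proj(d,pts)-[175,130])*12).round().tolist())
E
```

```text
12.5 [ 603.809 -190.123  149.477] [ 0.461 -3.853  2.56 ] [-0.323  0.043  0.016] 25.614880348855902
[-0.053  0.061]
0.02 [[465.0, 512.0], [277.0, 468.0]]
0.06 [[465.0, 493.0], [275.0, 442.0]]
0.08 [[465.0, 483.0], [275.0, 429.0]]
0.1 [[466.0, 473.0], [275.0, 415.0]]
0.12 [[467.0, 464.0], [275.0, 402.0]]
```

View pics/s12c.png

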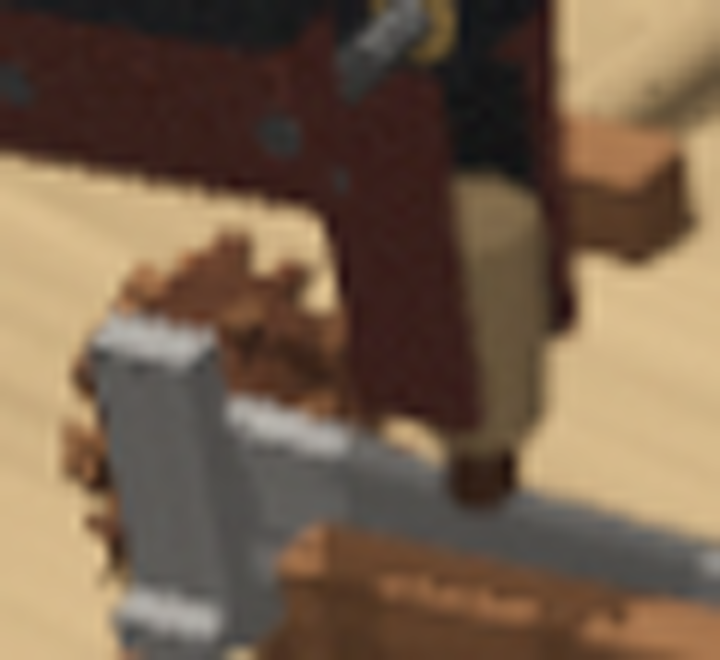

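The bar keeps going down freely, with the top edge at pixel column 275 moving from about 392 to 420. It's now about 0.09 rad, below lip level. I'll lower further.

Emit:
jog_arm([
  {"turn":[0,0,0],"dp":[0.003,-0.007,-0.014],"claw":0.1},
  {"turn":[0,0,0],"dp":[0.005,-0.013,-0.027],"claw":0.1},
  {"turn":[0,0,0],"dp":[0.007,-0.02,-0.04],"claw":0.1},
  {"turn":[0,0,0],"dp":[0.007,-0.02,-0.04],"claw":0.1},
])

```text
t: 12.83
ee_pos: [604.4, -191.9, 146.1]
orientation: [-1.559, -0.237, 0.233]
ft_force: [1.9, -4.1, 1.3]
width: 25.4
```

Emit:
jog_arm([
  {"turn":[0,0,0],"dp":[0.003,-0.007,-0.014],"claw":0.1},
  {"turn":[0,0,0],"dp":[0.005,-0.013,-0.027],"claw":0.1},
  {"turn":[0,0,0],"dp":[0.006,-0.018,-0.037],"claw":0.1},
  {"turn":[0,0,0],"dp":[0.006,-0.018,-0.037],"claw":0.1},
])

```text
t: 13.17
ee_pos: [604.9, -193.5, 142.9]
orientation: [-1.559, -0.236, 0.233]
ft_force: [1.8, -3.5, 2.8]
width: 25.5
```

```bash
python3 - <<'E'
from h import *
np.set_printoptions(precision=3,suppress=True)
d=grab('scene','s13'); crop('s13',175,130,235,185,12,'s13c')
o=ctrl.get_obs(); print(o['t'],o['ee_pos'],o['ft_force'],o['moment'],o['width'])
E
```

```text
13.2167 [ 604.933 -193.461  142.969] [ 1.557 -3.596  2.699] [-0.372  0.065  0.004] 25.52042037416795
```

View pics/s13c.png

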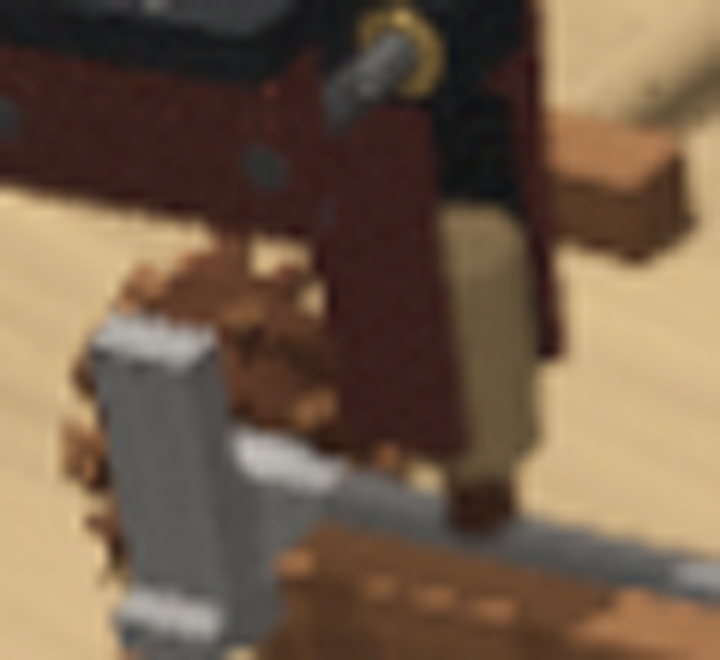

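Emit:
jog_arm([
  {"turn":[0,0,0],"dp":[0.002,-0.006,-0.014],"claw":0.1},
  {"turn":[0,0,0],"dp":[0.004,-0.012,-0.025],"claw":0.1},
  {"turn":[0,0,0],"dp":[0.004,-0.012,-0.025],"claw":0.1},
])

```text
t: 13.47
ee_pos: [605.2, -194.5, 140.8]
orientation: [-1.559, -0.236, 0.233]
ft_force: [0.1, -3.8, 2.0]
width: 25.3
```

Emit:
jog_arm([
  {"turn":[0,0,0],"dp":[0.001,-0.003,-0.007],"claw":0.1},
  {"turn":[0,0,0],"dp":[0.002,-0.006,-0.012],"claw":0.1},
  {"turn":[0,0,0],"dp":[0.002,-0.006,-0.012],"claw":0.1},
])

```text
t: 13.72
ee_pos: [605.3, -194.6, 140.5]
orientation: [-1.559, -0.236, 0.233]
ft_force: [-1.3, -1.3, 8.7]
width: 25.6
```

It stalls at z=140.5 with Fz +8.7 N, so the bar is on the notch floor. I'll relax and open.

Emit:
jog_arm([
  {"turn":[0,0,0],"dp":[0,0,0.003],"claw":0.1},
  {"turn":[0,0,0],"dp":[0,0,0.003],"claw":0.4},
  {"turn":[0,0,0],"dp":[0,0,0.003],"claw":0.5},
  {"turn":[0,0,0],"dp":[0,0,0.003],"claw":0.7},
  {"turn":[0,0,0],"dp":[0,0,0.003],"claw":0.8},
  {"turn":[0,0,0],"dp":[0,0,0.003],"claw":0.8},
  {"turn":[0,0,0],"dp":[0,0,0.003],"claw":0.8},
  {"turn":[0,0,0],"dp":[0,0,0.003],"claw":0.8},
])

```text
t: 14.38
ee_pos: [605.3, -194.6, 140.7]
orientation: [-1.559, -0.236, 0.233]
ft_force: [0.3, 0.0, 0.4]
width: 68.4
```

```bash
python3 - <<'E'
from h import *
np.set_printoptions(precision=3,suppress=True)
d=grab('scene','s14'); crop('s14',160,90,290,190,6,'s14c')
o=ctrl.get_obs(); print(o['t'],o['ee_pos'],o['ft_force'],o['moment'],o['width'])
E
```

```text
14.4333 [ 605.293 -194.572  140.654] [-0.427 -1.003  0.15 ] [-0.085 -0.003 -0.012] 69.53596404236164
```

View pics/s14c.png

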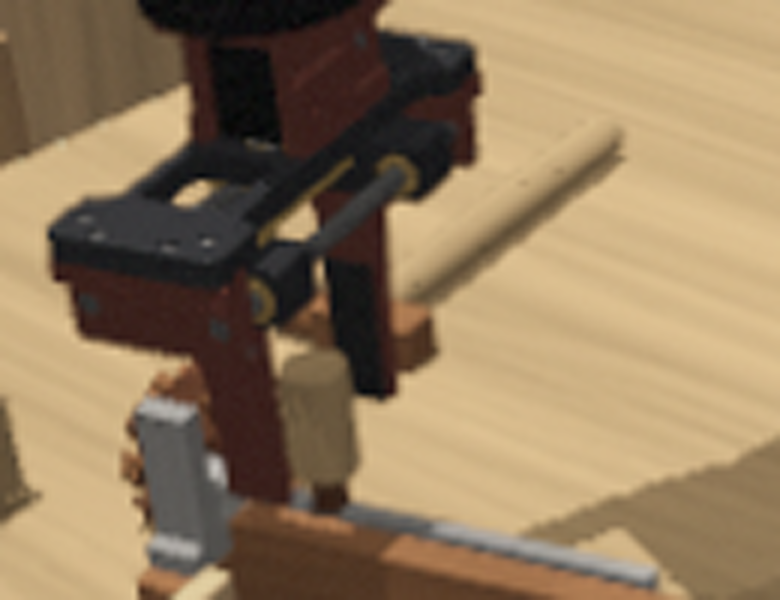

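The fingers are clear of the knob on both sides. I'll go straight up, then move away.

Emit:
jog_arm([
  {"turn":[0,0,0],"dp":[0,0,0.25],"claw":0.8},
  {"turn":[0,0,0],"dp":[0,0,0.6],"claw":0.8},
  {"turn":[0,0,0],"dp":[0,0,0.95],"claw":0.8},
  {"turn":[0,0,0],"dp":[0,0,0.95],"claw":0.8},
])

```text
t: 14.77
ee_pos: [608.3, -195.6, 222.4]
orientation: [-1.563, -0.242, 0.227]
ft_force: [0.7, 0.5, 1.3]
width: 70.5
```

Emit:
jog_arm([
  {"turn":[0,0,0],"dp":[0,0,0.4],"claw":0.8},
  {"turn":[0,0,0],"dp":[-0.4,0,0.7],"claw":0.8},
  {"turn":[0,0,0],"dp":[-0.8,0,0.7],"claw":0.8},
  {"turn":[0,0,0],"dp":[-0.8,0,0.7],"claw":0.8},
])

```text
t: 15.1
ee_pos: [540.3, -195.3, 279.3]
orientation: [-1.563, -0.241, 0.228]
ft_force: [-0.6, 0.7, -0.1]
width: 70.5
```

Emit:
jog_arm([
  {"turn":[0,0,0],"dp":[-0.4,0.4,0],"claw":0.8},
  {"turn":[0,0,0],"dp":[-0.8,0.8,0],"claw":0.8},
  {"turn":[0,0,0],"dp":[-0.9,0.9,0],"claw":0.8},
  {"turn":[0,0,0],"dp":[-0.9,0.9,0],"claw":0.8},
])

```text
t: 15.43
ee_pos: [464.9, -120.9, 278.5]
orientation: [-1.561, -0.24, 0.23]
ft_force: [0.3, 0.6, 0.7]
width: 70.4
```

Emit:
jog_arm([
  {"turn":[0,0,0],"dp":[0,0.4,0],"claw":0.8},
  {"turn":[0,0,0],"dp":[0,0.8,0],"claw":0.8},
  {"turn":[0,0,0],"dp":[0,1,0],"claw":0.8},
  {"turn":[0,0,0],"dp":[0,1,0],"claw":0.8},
  {"turn":[0,0,0],"dp":[0,1,0],"claw":0.8},
])

```text
t: 15.85
ee_pos: [465.7, -40.7, 278.2]
orientation: [-1.561, -0.242, 0.232]
ft_force: [-0.5, 0.7, -0.1]
width: 70.3
```

```bash
python3 - <<'E'
from h import *
np.set_printoptions(precision=3,suppress=True)
d=grab('scene','s15'); crop('s15',160,110,310,220,5.2,'s15c')
grab('top','t15'); crop('t15',260,100,440,240,4.3,'t15c')
o=ctrl.get_obs(); print(o['t'],o['ee_pos'],o['ft_force'],o['width'],o['qvel'])
H=np.array((564.5,-17.));yaw=.255
for a in (-.04,0,.02,.1):
    g=geo(H,yaw,-.055,a); U=np.append(g['u'],0)*-np.sin(a)+[0,0,np.cos(a)]; F=np.append(g['f'],0)
    L=np.append(g['u'],0)*np.cos(a)+[0,0,np.sin(a)]
    pts=[g['pivot']+L*l+11*U-4*F for l in (-20,110,150)]+[g['knobtop'],g['end']+11*U]; print(a,'scene',((proj(d,pts)-[160,110])*5.2).round().tolist())
E
```

```text
15.95 [465.47  -41.597 278.245] [ 0.198 -0.087 -0.432] 70.28043700825168 [-0.011 -0.004  0.003  0.001  0.003  0.004]
-0.04 scene [[560.0, 389.0], [279.0, 339.0], [199.0, 325.0], [262.0, 213.0], [126.0, 307.0]]
0 scene [[561.0, 391.0], [279.0, 331.0], [198.0, 314.0], [266.0, 205.0], [124.0, 292.0]]
0.02 scene [[561.0, 392.0], [279.0, 327.0], [197.0, 308.0], [269.0, 201.0], [123.0, 285.0]]
0.1 scene [[563.0, 396.0], [279.0, 310.0], [196.0, 285.0], [279.0, 185.0], [121.0, 256.0]]
```

View pics/s15c.png

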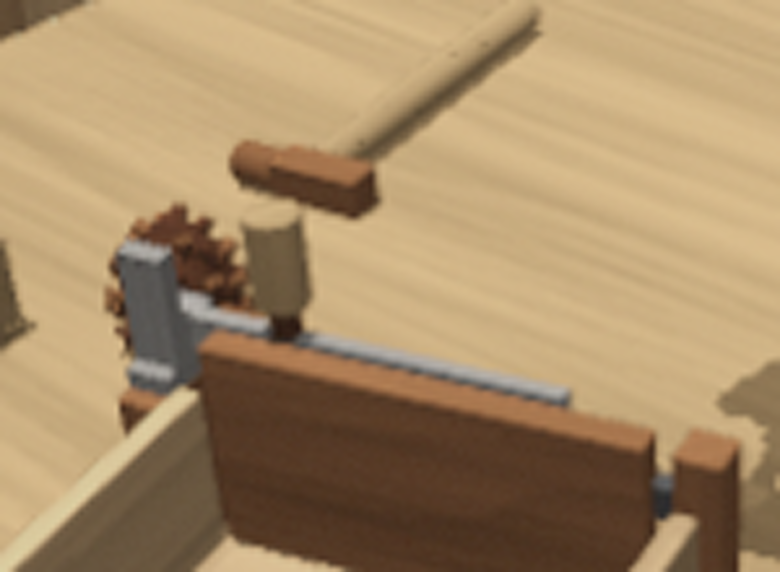

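View pics/t15c.png

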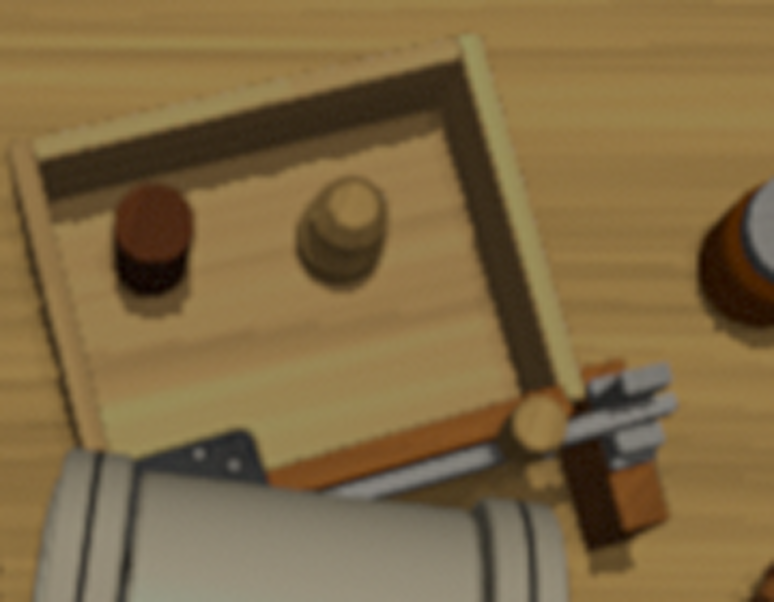

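The bar lies in the notch between the lip, at about (640,440) in the top crop, and the plate at (640,385). The knob is upright and the bystanders haven't moved. One numeric check, then I'll hand in.

```bash
python3 - <<'E'
from h import *
np.set_printoptions(precision=3,suppress=True)
d=load('s15'); P=cloud(d).reshape(-1,3)
H=np.array((564.5,-17.));yaw=.255
X=np.array([np.cos(yaw),np.sin(yaw)]);Y=np.array([-X[1],X[0]])
b=np.column_stack([(P[:,:2]-H)@X,(P[:,:2]-H)@Y,P[:,2]])
q=b[(abs(b[:,2]-115)<3)&(b[:,0]>-9)&(b[:,0]<22)&(b[:,1]<-10)&(b[:,1]>-200)]
vx,vy,x0,y0=cv2.fitLine(q[:,:2].astype(np.float32),cv2.DIST_HUBER,0,.01,.01).ravel(); print(len(q),'gate angle',np.arctan(vx/vy))
# bar vertical: top edge points
n=b[(b[:,1]<-60)&(b[:,1]>-225)&(b[:,2]>110)&(b[:,2]<122)]
x=n[:,0]+15+n[:,1]*0-(-n[:,1])*.055
m=abs(x)<4.; k=n[m]; print(len(k),np.polyfit(-k[:,1],k[:,2],1))
k=b[(b[:,2]>150)&(b[:,2]<185)&(abs(b[:,1]+180)<18)&(abs(b[:,0]+5)<25)]; print('knob top z',np.percentile(k[:,2],[90,97]),k.mean(0))
o0=load('top0');o1=load('t15'); df=np.abs(o0['img'].astype(int)-o1['img']).max(2)
for nm,(u,v) in dict(cone_a=(452,244),cone_b=(244,232),jar=(443,157),ba=(296,155),bb=(341,152)).items(): print(nm,df[v-15:v+15,u-15:u+15].mean())
E
```

```text
589 gate angle -0.008979634
152 [ -0.007 115.773]
knob top z [173.159 173.57 ] [   1.604 -174.504  165.018]
cone_a 3.238888888888889
cone_b 2.862222222222222
jar 2.6366666666666667
ba 2.83
bb 2.5588888888888888
```

```bash
python3 - <<'E'
from h import *
np.set_printoptions(precision=4,suppress=True)
yaw=.255;H=np.array((564.5,-17.))
for th,fn in ((-.05,'s15'),(.587,'s2')):
    d=load(fn); P=cloud(d).reshape(-1,3); g=geo(H,yaw,th,0)
    r=(P[:,:2]-H)@g['u']; f=(P[:,:2]-H)@g['f']
    mg=(abs(f)<6)&(r>15)&(r<195)&(abs(P[:,2]-115)<4.5)
    mb=(abs(f-15)<3)&(r>60)&(r<(160 if fn=='s15' else 160))&(abs(P[:,2]-115)<5)
    for n,m in (('gate',mg),('bar',mb)):
        c=np.polyfit(r[m],P[m,2],1,cov=True); print(fn,n,m.sum(),c[0],np.sqrt(np.diag(c[1])))
E
```

```text
s15 gate 237 [  0.0029 114.1241] [0.001  0.1223]
s15 bar 64 [ -0.0067 115.8835] [0.0042 0.4768]
s2 gate 199 [  0.0035 114.1393] [0.0011 0.1191]
s2 bar 39 [ -0.0354 117.5677] [0.0053 0.6036]
```

The same fit gives -0.039 for the open gate (known value -0.04) and about -0.01 ± 0.004 now. So the bar is seated on the floor and not hanging on the pin. Handing in.

```bash
python3 -c "
from workcell import ctrl
print(ctrl.close_job(), ctrl.get_obs()['t'])"
```

```text
the job is handed in; nothing more can be done
the job is handed in; nothing more can be done
```

The gate is shut and latched. The bar lies in the notch between the lip and the back plate, and the gripper has let go and is clear. The job is handed in; it reports no verdict.

**What I did:** I took the knob from above and lifted the bar to about 0.21 rad with the gate still open at about 0.59. I swung the gate in along its arc, then crept forward until the bar just touched the back plate, at about 2.5 N on the wrist. I backed off about 1 mm and lowered the bar until it stopped on the notch floor, with about 9 N on the wrist. I then opened the fingers and withdrew. It took about 16 s of robot time.

**Last checks:**
- **Latch:** about -0.01 ± 0.004 rad. The same measurement gave -0.039 when the bar hung on its stop pin, so it is now seated.
- **Gate:** two estimates disagree. The final depth fit gave -0.01 rad (it may have picked up some bar points), and the arm position while seating gave about -0.05. Both are within ±0.09.
- **Where the bar stopped:** about 2 mm higher on the tool than expected from the grasp. I put this down to the knob slipping in the pads.
- **Bystanders:** the cones, jar and pieces in the bin look unchanged in the top view.

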